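# Find the drone's heavy side on the turning stand and hold it down

### The job

The drone clamped on the turning stand is out of balance: turn it gently by hand (20 degrees or more from where it stands) to feel which side of it is heavy, then bring that side straight down and hold the drone there, so that a trim weight can be stuck on the opposite side. Finish while still holding it; do not fling it round, and leave the other things on the bench where they are.

Things in the scene. Friction and masses are not known exactly. Their poses are not given: they have to be found in the camera images.
- stand: turning work stand bolted to the bench: grey base plate 220 x 160 x 12 mm, aluminium post and bearing block up to 202 mm high, level axle. Origin on the bench straight under axle; x along the axle from the post towards the drone, z up. The block lies 75 to 135 mm behind the motors' plane (at -x), the base plate from x = -195 to 25 mm
- axle (a point): fixed point on the axle, 175 mm above the bench, in the plane of the four motors' centres; axes as the stand's: x along the axle, y level, z up
- drone (a joint): angle of the drone about the axle, any value, no stops: 0 when motor 0 is straight up, growing as motor 0 goes from up towards the axle's -y. The spindle has a steady drag of 0.30 N m, the same both ways (and 0.06 N m more per rad/s of turning), so the drone stays wherever it is left
- hub (a point): centre of the drone, on the axle, turning with it. White four-armed drone, 1.0 kg, propellers off, top facing the axle's +x: closed round shell 120 mm across, arms 18 mm wide and 8 mm thick, four motors. Battery and camera gear in the shell sit off-centre: their side, any direction, is unseen and differs each time; level with the axle they pull round with 0.21 to 0.28 N m, less than the drag
- motor0 (a point): centre of the drone's motor 0: dark metal cylinder, 28 mm across, 22 mm long, axis parallel to the axle, on the end of an arm, 130 mm from the axle. Its outer end and sides are free for fingers; the arm comes to it from the axle. At angle 0 it is straight up
- motor1 (a point): centre of the drone's motor 1: dark metal cylinder, 28 mm across, 22 mm long, axis parallel to the axle, on the end of an arm, 130 mm from the axle. Its outer end and sides are free for fingers; the arm comes to it from the axle. At angle 0 it lies at the axle's -y side
- motor2 (a point): centre of the drone's motor 2: dark metal cylinder, 28 mm across, 22 mm long, axis parallel to the axle, on the end of an arm, 130 mm from the axle. Its outer end and sides are free for fingers; the arm comes to it from the axle. At angle 0 it is straight down
- motor3 (a point): centre of the drone's motor 3: dark metal cylinder, 28 mm across, 22 mm long, axis parallel to the axle, on the end of an arm, 130 mm from the axle. Its outer end and sides are free for fingers; the arm comes to it from the axle. At angle 0 it lies at the axle's +y side
- prop: spare two-blade grey propeller lying on the bench, 225 mm across, 8 mm high; origin under its hub, x along the blades. Leave it
- tape: black roll of tape lying flat, 68 mm across, 18 mm high; origin at the centre of its underside. Leave it
- driver: black-handled screwdriver, 150 mm long, lying on the bench along its x, its origin under it. Leave it
- remote: white remote control 105 x 160 x 34 mm lying on the bench, two sticks up to 56 mm high, two aerials out to 120 mm along its x; origin at the centre of its underside. Leave it

How it is judged (in metres and radians):
On the way:
1. the drone has been turned by hand (about 19 degrees or more away from where it stood) (distance of motor0 from where it was at the start of the episode above 0.043 m).
At the end, for the whole second after the job is handed in: The drone's heavy side points straight down within 20 degrees, the drone is at rest (below 0.1 rad/s) and the fingers hold it with at least 3 N of contact (z of pack_c0 in the frame of axle below -0.0376 m and velocity of joint drone between -0.1 and 0.1 rad/s and contact force between the fingers and drone above 3 N); the arm keeps its last pose, push and grip.
It fails at once if the drone is flung round (faster than 4 rad/s) (velocity of joint drone above 4 rad/s or velocity of joint drone below -4 rad/s).
It fails at once if a thing lying on the bench is disturbed (moved more than 30 mm) (distance of any of prop, tape, driver, remote from where it was at the start of the episode above 0.03 m).
It also fails if it takes over 67 s, if anything falls off the work surface, if the arm or the gripper's body presses on something with over 40 N, if the wrist force passes 120 N, or if a joint passes its speed limit or range.

### The arm

A 6-joint arm with a two-finger parallel gripper is mounted at the origin on the work surface. World frame = base frame: x ahead of the robot, y to its left, z up, the work surface at z = 0. Lengths are in mm, angles in rad, forces in N, time in s.
With the tool pointing down it reaches from about 250 to 800 mm from the base axis. Payload 3.9 kg.
Tool frame: the origin (TCP) lies at the very end of the fingers, on their centre line; the grasp point (between the pads) lies behind it (arm.grip_point_offset is the x of the grasp point in the tool frame, in mm); x points along the fingers, y is the direction in which the jaws open and shut, and the axes are right-handed (so a half turn about x gives the same grasp; the last joint's range is limited). The gripper opens to 85 mm and grips with 20 to 120 N. Pads are 22 mm wide; open, the fingers measure 114 mm over their backs; the gripper's body (76 mm by 85 mm) begins 54 mm behind the grasp point. The pads swing forward as they close: fully open they stand 13 mm farther back than shut.
Start: joints at [-1.274, 0.26, -0.138, 1.173, 0, 1.571], TCP at [153.538, -502.037, 231.304] pointing down, gripper open.
Joint ranges: [-2.78, 2.78], [-0.83, 1.72], [-1.28, 1.37], [-1.9, 2.12], [-1.57, 1.48], [-3.14, 3.14]. Speed limits (rad/s): [2.57, 2.57, 3.14, 3.14, 3.14, 3.14].

### API

Orientations are given as a unit quaternion [x, y, z, w].
In Python, from rig import arm, eyes, ticket gives the robot as it stands.
- The arm moves only by the tool drive_tool, never from a script. Its argument "series" is a list of rows, each an object of numbers: "hand": the opening, from -1 (shut) to 1 (fully open); "x", "y", "z": the shift along the world's x, y, z in m; "ax", "ay", "az": the turn, a rotation vector about the world's x, y, z in degrees. In form: [{"hand": .., "x": .., "y": .., "z": .., "ax": .., "ay": .., "az": ..}, ...]. A call has 1 to 12 rows; each row shifts and turns the commanded pose from where the row before left it; what a row does not reach is not made up. A row lasts 1/8 s, in which the tool goes at most 62.5 mm and 10.7 degrees, less where a joint would pass 70% of its speed; a pose out of reach is approached as far as the arm can. A call is refused whole if a number of a shift passes 0.0625 or a number of a turn 10.7, either way. A call with a gripper value outside its range is refused whole. The fingers move at their own pace and stop on an object; "newtons" is the grip in N (left out, the last holds). Time passes only in rows, so rows that do not move let the fingers close. It gives the time, the measured TCP pose, the force and the opening at its end, in the units of the state.
- arm.observe(): the state, without advancing time (a new reading comes with each control period).
- eyes.get_image(name): name is "scene" or "top" or "wrist"; returns a dict with "img" (400x640x3 uint8, blue, green, red), "fx", "fy", "cx", "cy" (pixels), "T" (4x4, takes a point from camera to world coordinates). Camera axes: x right, y down, z forward; pixel columns grow to the right and rows downward; lengths in mm; the calibration is good to about 2 mm. The wrist camera is an equidistant fisheye: a pixel r from the principal point sees the ray r / f radians off the axis. A picture is of the moment at which its call begins. There is no depth.
- ticket.job_done(): hands the job in, once; it reports no verdict.
Trained networks look in the newest picture that a camera, given by its name, has taken for a name from the list of things; names that differ only in an ending like _2 or _b are one class to them, and where a whole thing is asked for, a point or a joint stands for the part that bears it (a point fixed in the world has none). Each returns a list of dicts, best first, with "confidence" (0 to 1); they miss things now and then, are a little off and sometimes report something else, mostly with a low value. They report only what shows in the picture. A call takes as long as a camera call.
- eyes.spot_in(camera, label): "extent" ([left, top, width, height] in pixels, round what is visible of it).
- eyes.regions_of(camera, label): "region" (400x640 bool, what is visible of it) and "extent" ([left, top, width, height] in pixels, round what is visible of it).
- eyes.place_of(camera, label): "position" ([column, row] in pixels: a listed point, or the origin of a listed thing).
The state is a dict: "clock": time; "qpos": joint angles; "joint_vel": joint speeds; "joint_torque": joint torques, N m; "position": TCP position; "tool_rot": TCP orientation; "ft_force": force on the tool from outside, world axes, zero at the start; "ft_torque": the same for the moment, N m; "width": opening from 0.0 (shut) to 1.0 (fully open).
Only numpy, scipy, OpenCV 4.12 (cv2) and the standard library are available. Lean on these libraries where they do the work, as an engineer would, in place of code of your own. Each camera call takes 0.05 s, during which the arm holds its last target.

## Working session

There is one attempt and no reset: what is moved stays moved. The work goes in short steps, Python scripts to look and compute and a tool call to move; the robot and the scene stay as the last step left them, time stands still between calls to the robot, and variables do not carry over. Pictures are saved under pics/ and viewed, and the job is handed in when it is done.

Besides the shell and the picture viewer there is one more tool, called after "Call:" by a JSON object that holds its "fn" and its "kwargs", one argument or row to a line. drive_tool: Moves the arm, as the interface text tells. Its arguments: {"type":"object","properties":{"series":{"type":"array","items":{"type":"object","properties":{"hand":{"type":"number"},"x":{"type":"number"},"y":{"type":"number"},"z":{"type":"number"},"ax":{"type":"number"},"ay":{"type":"number"},"az":{"type":"number"}}}},"newtons":{"type":"number"}},"required":["series"]}

```bash
mkdir -p pics; ls; python3 - <<'E'
from rig import arm, eyes, ticket
import cv2
s=arm.observe()
print(s, arm.grip_point_offset)
for c in ["scene","top","wrist"]:
    d=eyes.get_image(c); cv2.imwrite(f"pics/{c}0.png",d["img"])
    print(c,d["fx"],d["cx"],d["cy"],d["T"])
    for l in ["stand","axle","hub","motor0","motor1","motor2","motor3","prop","tape","driver","remote"]:
        r=eyes.place_of(c,l)
        print(l,[([round(float(v)) for v in q["position"]],round(q["confidence"],2)) for q in r[:2]])
E
```

```text
pics
{'clock': 0.0, 'qpos': array([-1.27402135e+00,  2.60679607e-01, -1.39400981e-01,  1.17268648e+00,
        2.31703985e-05,  1.57081165e+00]), 'joint_vel': array([ 0.00237059,  0.00050289,  0.00024315,  0.00102623, -0.00164467,
        0.00193908]), 'joint_torque': array([ 5.27660995e-04, -4.05677927e+01,  2.53922635e+01,  1.89264771e-02,
        6.02169553e-05,  3.48741196e-06]), 'position': array([ 153.3346693 , -501.38597163,  230.45513784]), 'tool_rot': array([-0.69924176, -0.10522606,  0.6994316 , -0.10384543]), 'ft_force': array([ 0.30476066, -0.31789099,  0.09455768]), 'ft_torque': array([-3.73419668e-02,  9.00716562e-05,  3.17181690e-02]), 'width': 1.00060709874075} -18.700000000000003
scene 419.5128169693712 321.79755401487085 194.87521958427087 [[-1.90293483e-01  6.00007494e-01 -7.77032431e-01  1.44942799e+03]
 [ 9.81616338e-01  1.04392401e-01 -1.59786083e-01  1.90827633e+02]
 [-1.47565661e-02 -7.93153979e-01 -6.08842352e-01  9.12659356e+02]
 [ 0.00000000e+00  0.00000000e+00  0.00000000e+00  1.00000000e+00]]
stand [([298, 248], 0.77)]
axle [([295, 204], 0.9)]
hub [([298,
[... 788 characters left out ...]
([291, 168], 0.82)]
motor1 [([307, 181], 0.96), ([291, 168], 0.82)]
motor2 [([307, 181], 0.96), ([291, 168], 0.82)]
motor3 [([307, 181], 0.96), ([291, 168], 0.82)]
prop [([437, 241], 0.9)]
tape [([196, 178], 0.63)]
driver [([185, 239], 0.52)]
remote [([437, 166], 0.77)]
wrist 309.70691628693146 325.1375736078177 196.6893515837482 [[ 2.93080016e-01 -9.07346150e-01 -3.01375293e-01  2.31346079e+02]
 [-9.56086925e-01 -2.77684504e-01 -9.37502391e-02 -4.78806592e+02]
 [ 1.37666963e-03  3.15617299e-01 -9.48885570e-01  3.73315406e+02]
 [ 0.00000000e+00  0.00000000e+00  0.00000000e+00  1.00000000e+00]]
stand []
axle []
hub []
motor0 []
motor1 []
motor2 []
motor3 []
prop []
tape []
driver []
remote []
```

View pics/scene0.png

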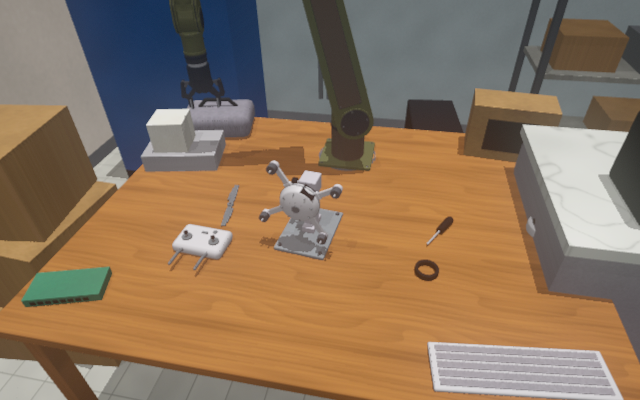

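View pics/top0.png

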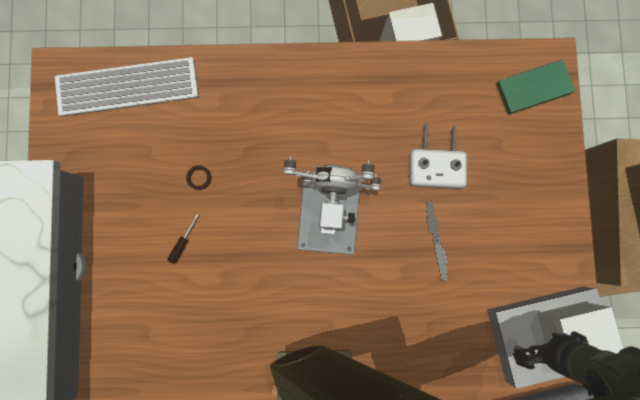

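```bash
python3 - <<'E'
import cv2
a=cv2.imread("pics/scene0.png")[120:290,180:450]; cv2.imwrite("pics/sc_z.png",cv2.resize(a,None,fx=2.9,fy=2.9,interpolation=cv2.INTER_CUBIC))
a=cv2.imread("pics/top0.png")[110:270,220:420]; cv2.imwrite("pics/tp_z.png",cv2.resize(a,None,fx=3.7,fy=3.7,interpolation=cv2.INTER_CUBIC))
E
```

```text
(no output)
```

View pics/sc_z.png

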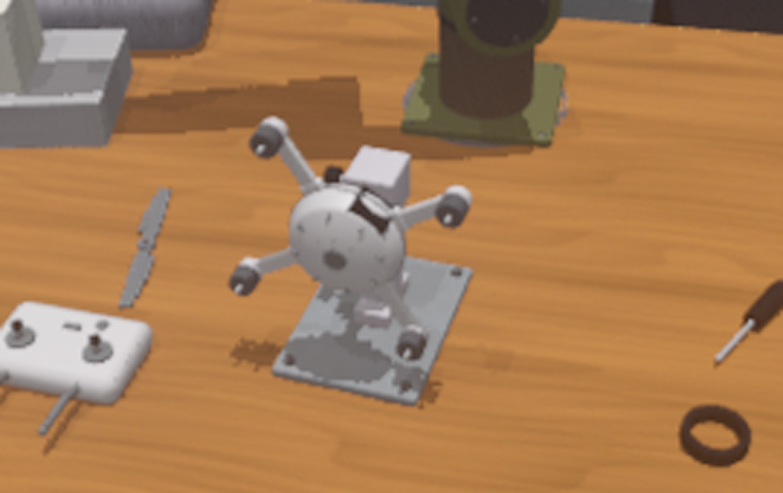

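View pics/tp_z.png

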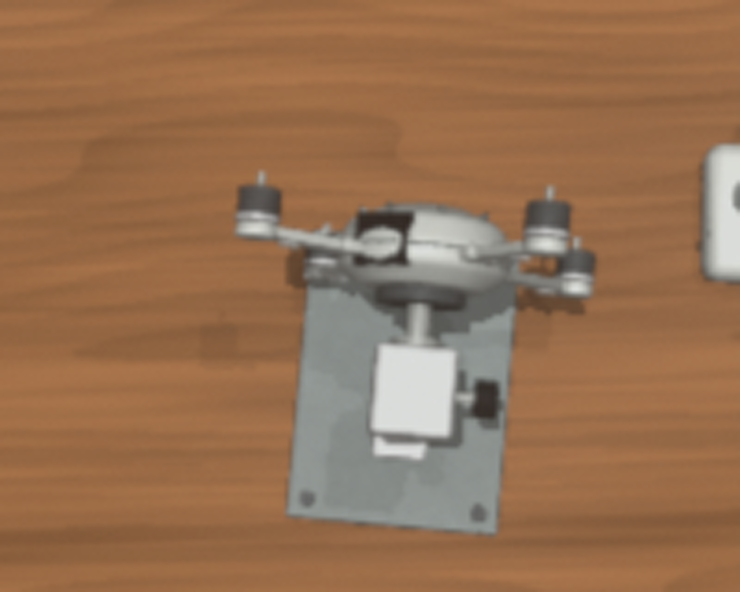

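```bash
cat > h.py <<'E'
import numpy as np
from scipy.spatial.transform import Rotation as Ro
def cam(d): return dict(f=(d["fx"],d["fy"]),c=(d["cx"],d["cy"]),T=np.array(d["T"]))
def proj(c,P):
    P=np.atleast_2d(P); q=(P-c["T"][:3,3])@c["T"][:3,:3]
    return np.c_[c["f"][0]*q[:,0]/q[:,2]+c["c"][0], c["f"][1]*q[:,1]/q[:,2]+c["c"][1]]
def model(p):
    x,y,yaw,th=p
    R=Ro.from_euler("z",yaw).as_matrix(); O=np.array([x,y,175.])
    # motor k at angle th-... : angle th: up towards -y
    M=[O+R@(130*np.array([0,-np.sin(th+k*np.pi/2),np.cos(th+k*np.pi/2)])) for k in range(4)]
    return O,R,np.array(M)
E
python3 - <<'E'
from rig import arm, eyes
from h import *
from scipy.optimize import least_squares
C={};D={};X={}
for c in ["scene","top"]:
    d=eyes.get_image(c);C[c]=cam(d)
    D[c]=[(q["position"],q["confidence"]) for q in eyes.place_of(c,"motor0")]
    X[c]={l:eyes.place_of(c,l)[0]["position"] for l in ["axle","stand"]}
    print(c,[(np.round(p),round(k,2)) for p,k in D[c]],X[c])
def res(p):
    O,R,M=model(p); r=[]
    for c in C:
        r+=list((proj(C[c],O)[0]-X[c]["axle"])/2); r+=list((proj(C[c],O*[1,1,0])[0]-X[c]["stand"])/4)
        m=proj(C[c],M)
        for q,k in D[c]:
            if k<.4: continue
            dd=m-q; i=np.argmin((dd**2).sum(1)); r+=list(dd[i])
    return np.array(r)
best=None
for t in np.arange(0,90,10):
    s=least_squares(res,[420,-20,0,np.radians(t)],x_scale=[10,10,.1,.1],loss="soft_l1")
    if best is None or s.cost<best.cost: best=s
print(best.cost,best.x,np.degrees(best.x[2:]))
print(np.round(res(best.x),1)); print(model(best.x)[2])
for c in C: print(proj(C[c],model(best.x)[2]).round())
s=arm.observe(); print(Ro.from_quat(s["tool_rot"]).as_matrix().round(3), s["clock"])
E
```

```text
scene [(array([338., 194.]), 0.71), (array([269., 168.]), 0.7), (array([262., 216.]), 0.63)] {'axle': [298.5, 207.5], 'stand': [297.8, 247.2]}
top [(array([292., 164.]), 0.87), (array([307., 180.]), 0.85), (array([374., 184.]), 0.72), (array([369., 171.]), 0.69)] {'axle': [332.1, 173.3], 'stand': [330.7, 181.0]}
12.721423837088345 [ 5.63439111e+02 -6.28427537e+01 -1.49164492e-01  5.71691950e-01] [-8.54649586 32.75553592]
[-0.7 -1.5  0.5  0.5 -3.8 -2.1  1.5 -0.5  2.6  0.1  1.6  0.3  0.3  0.6
 -1.6  0.2  0.1 -2.7  0.9 -0.5 -0.1 -0.4]
[[ 552.98615597 -132.39894493  284.32827621]
 [ 547.1916226  -170.95700381  104.66275509]
 [ 573.89206684    6.71343761   65.67172379]
 [ 579.68660021   45.2714965   245.33724491]]
[[271. 168.]
 [264. 216.]
 [321. 238.]
 [334. 192.]]
[[369. 171.]
 [375. 183.]
 [307. 177.]
 [291. 164.]]
[[ 0.     0.292 -0.956]
 [ 0.    -0.956 -0.292]
 [-1.    -0.    -0.   ]] 2.2
```

```bash
python3 - <<'E'
from rig import arm, eyes
from h import *
from scipy.optimize import least_squares
C={c:cam(eyes.get_image(c)) for c in ["scene","top"]}
D={"scene":[[337,194],[270,168.3],[263,216],[322,239]],"top":[[291.5,165],[307,180],[375,183.5],[368.7,170.5]]}
P={"top":[([-195,80,12],[297.8,248.9]),([-195,-80,12],[354.3,254])],"scene":[([25,80,12],[323.1,258.6]),([25,-80,12],[274.8,248.3]),([-195,80,12],[342,212.4])]}
def res(p):
    O,R,M=model(p); r=[]; B=O*[1,1,0]
    for c in C:
        m=proj(C[c],M)
        for q in D[c]:
            dd=m-q; i=np.argmin((dd**2).sum(1)); r+=list(dd[i])
        for w,q in P[c]: r+=list(proj(C[c],B+R@np.array(w))[0]-q)
    return np.array(r)
s=least_squares(res,[563,-63,-.12,.57],x_scale=[10,10,.1,.1],loss="soft_l1")
print(s.x,np.degrees(s.x[2:])); print(np.round(res(s.x),1)); print(model(s.x)[2].round(1))
np.save("fit.npy",s.x)
E
```

```text
[ 5.63752454e+02 -6.21159419e+01 -1.16838917e-01  5.66634739e-01] [-6.69437684 32.46577906]
[-2.1 -2.5  0.9 -0.1  0.8  0.3 -0.5 -0.9 -0.6 -1.  -2.3 -1.8  0.4 -0.6
 -1.3  0.1  0.2 -2.4  0.  -1.8 -0.3 -1.1 -0.7  0.2  0.1  0.4]
[[ 555.6 -131.4  284.7]
 [ 551.  -171.1  105.2]
 [ 571.9    7.2   65.3]
 [ 576.5   46.8  244.8]]
```

Call:
{"fn": "drive_tool", "kwargs": {
  "series": [
    {"hand": 1,"x": 0.033,"y": 0.027,"z": 0.02,"az": -2},
    {"hand": 1,"x": 0.033,"y": 0.027,"z": 0.02,"az": -2},
    {"hand": 1,"x": 0.033,"y": 0.027,"z": 0.02,"az": -2},
    {"hand": 1,"x": 0.033,"y": 0.027,"z": 0.02,"az": -2},
    {"hand": 1,"x": 0.033,"y": 0.027,"z": 0.02,"az": -2},
    {"hand": 1,"x": 0.033,"y": 0.027,"z": 0.01,"az": -2},
    {"hand": 1,"x": 0.033,"y": 0.027,"z": 0.0,"az": -2},
    {"hand": 1,"x": 0.033,"y": 0.027,"z": 0.0,"az": -2},
    {"hand": 1,"x": 0.033,"y": 0.027,"z": 0.0,"az": -2},
    {"hand": 1,"x": 0.033,"y": 0.027,"z": 0.0,"az": -2},
    {"hand": 1,"x": 0.033,"y": 0.027,"z": 0.0,"az": -2},
    {"hand": 1,"x": 0.033,"y": 0.027,"z": 0.0,"az": -2}
  ],
  "newtons": 20
}}

```text
validation failed for argument at $.se...
```

Call:
{"fn": "drive_tool", "kwargs": {
  "series": [
    {"hand": 1,"ax": 6.5,"ay": -0.75},
    {"hand": 1,"ax": 6.5,"ay": -0.75},
    {"hand": 1,"ax": 6.5,"ay": -0.75},
    {"hand": 1,"ax": 6.5,"ay": -0.75},
    {"hand": 1,"ax": 6.5,"ay": -0.75},
    {"hand": 1}
  ]
}}

```text
validation failed for argument at $.se...
```

```bash
cat >> h.py <<'E'
fit=np.load("fit.npy")
def want(th,r):
    O,R,_=model(fit); th=np.radians(th)
    u=R@np.array([0,-np.sin(th),np.cos(th)]); y=-R@np.array([0,np.cos(th),np.sin(th)])
    return O+r*u, np.c_[-u,y,np.cross(-u,y)]
def err(s,th,r):
    p,Rt=want(th,r); Rc=Ro.from_quat(s["tool_rot"]).as_matrix()
    return (p-s["position"]).round(1), np.degrees(Ro.from_matrix(Rt@Rc.T).as_rotvec()).round(1)
E
python3 - <<'E'
from rig import arm, eyes
from h import *
import cv2
s=arm.observe(); print(s["clock"],s["position"],s["qpos"].round(2),s["ft_force"],s["ft_torque"],s["width"]); print(err(s,32.5,200))
for c in ["wrist","scene"]:
    d=eyes.get_image(c); cv2.imwrite(f"pics/{c}1.png",d["img"])
E
```

```text
2.3 [ 153.55454241 -502.03764941  231.30874741] [-1.27  0.26 -0.14  1.17  0.    1.57] [-0.3130488   0.44553901 -0.84456573] [-0.03392007 -0.03027667  0.04760116] 0.9992328744071813
(array([397.7, 333.2, 112.4]), array([ 32.6,   2.9, -23.1]))
```

View pics/wrist1.png

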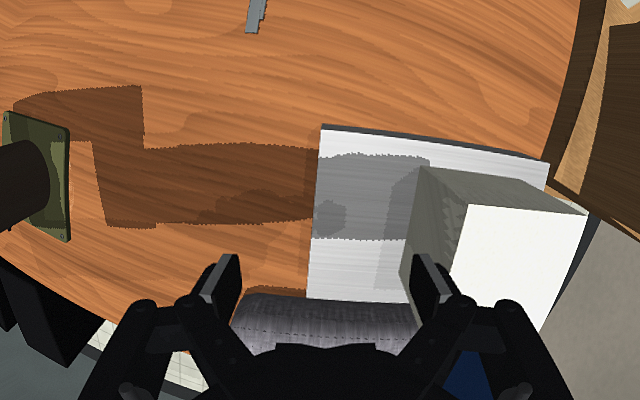

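View pics/scene1.png

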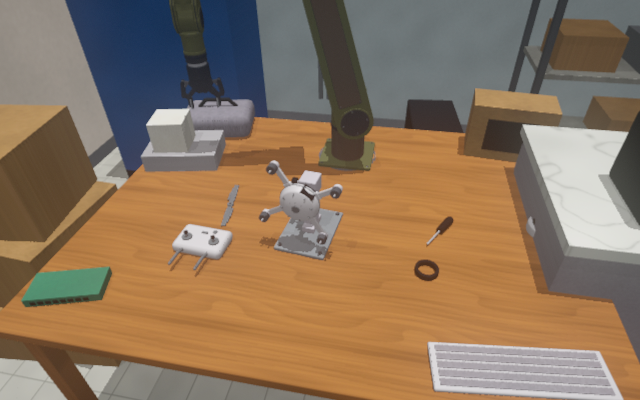

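The call was rejected, perhaps because every row needs all seven fields.

Call:
{"fn": "drive_tool", "kwargs": {
  "series": [
    {"hand": 1,"x": 0.033,"y": 0.027,"z": 0.02,"ax": 0,"ay": 0,"az": -2},
    {"hand": 1,"x": 0.033,"y": 0.027,"z": 0.02,"ax": 0,"ay": 0,"az": -2},
    {"hand": 1,"x": 0.033,"y": 0.027,"z": 0.02,"ax": 0,"ay": 0,"az": -2},
    {"hand": 1,"x": 0.033,"y": 0.027,"z": 0.02,"ax": 0,"ay": 0,"az": -2},
    {"hand": 1,"x": 0.033,"y": 0.027,"z": 0.02,"ax": 0,"ay": 0,"az": -2},
    {"hand": 1,"x": 0.033,"y": 0.027,"z": 0.01,"ax": 0,"ay": 0,"az": -2},
    {"hand": 1,"x": 0.033,"y": 0.027,"z": 0,"ax": 0,"ay": 0,"az": -2},
    {"hand": 1,"x": 0.033,"y": 0.027,"z": 0,"ax": 0,"ay": 0,"az": -2},
    {"hand": 1,"x": 0.033,"y": 0.027,"z": 0,"ax": 0,"ay": 0,"az": -2},
    {"hand": 1,"x": 0.033,"y": 0.027,"z": 0,"ax": 0,"ay": 0,"az": -2},
    {"hand": 1,"x": 0.033,"y": 0.027,"z": 0,"ax": 0,"ay": 0,"az": -2},
    {"hand": 1,"x": 0.033,"y": 0.027,"z": 0,"ax": 0,"ay": 0,"az": -2}
  ],
  "newtons": 20
}}

```text
clock: 3.9
position: [550.6, -177.0, 341.3]
tool_rot: [0.706, -0.044, -0.706, -0.043]
ft_force: [0.1, -1.1, -0.2]
width: 1.0
```

Call:
{"fn": "drive_tool", "kwargs": {
  "series": [
    {"hand": 1,"x": 0,"y": 0,"z": 0,"ax": 6.5,"ay": -0.75,"az": 0},
    {"hand": 1,"x": 0,"y": 0,"z": 0,"ax": 6.5,"ay": -0.75,"az": 0},
    {"hand": 1,"x": 0,"y": 0,"z": 0,"ax": 6.5,"ay": -0.75,"az": 0},
    {"hand": 1,"x": 0,"y": 0,"z": 0,"ax": 6.5,"ay": -0.75,"az": 0},
    {"hand": 1,"x": 0,"y": 0,"z": 0,"ax": 6.5,"ay": -0.75,"az": 0},
    {"hand": 1,"x": 0,"y": 0,"z": 0,"ax": 0,"ay": 0,"az": 0}
  ]
}}

```text
clock: 4.65
position: [549.2, -179.8, 339.1]
tool_rot: [0.687, 0.156, -0.667, -0.242]
ft_force: [-0.2, 0.7, 0.4]
width: 1.002
```

```bash
python3 - <<'E'
from rig import arm, eyes
from h import *
import cv2
s=arm.observe(); print(s["clock"],s["position"],s["qpos"].round(2),s["ft_force"],s["ft_torque"],s["width"]); print(err(s,32.5,200))
for c in ["wrist","scene"]:
    d=eyes.get_image(c); cv2.imwrite(f"pics/{c}2.png",d["img"])
E
```

```text
4.65 [ 549.19720267 -179.78960945  339.10292519] [-0.59  0.52  0.39  1.73  0.5   2.61] [-0.1699146   0.7290811   0.41448324] [-0.49503499  0.06409319  0.01377808] 1.0024182328438205
(array([ 2. , 10.9,  4.6]), array([-0.3, -0.4,  0.4]))
```

View pics/wrist2.png

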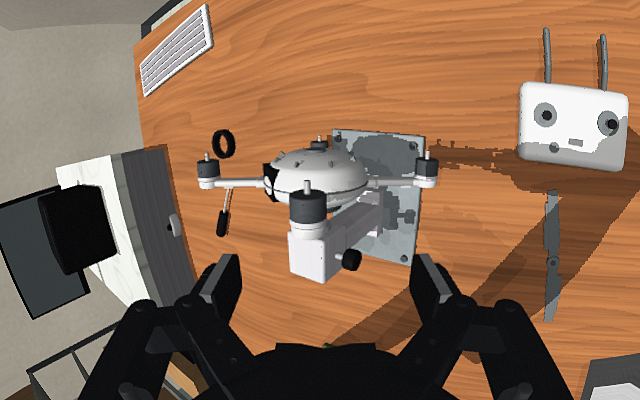

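View pics/scene2.png

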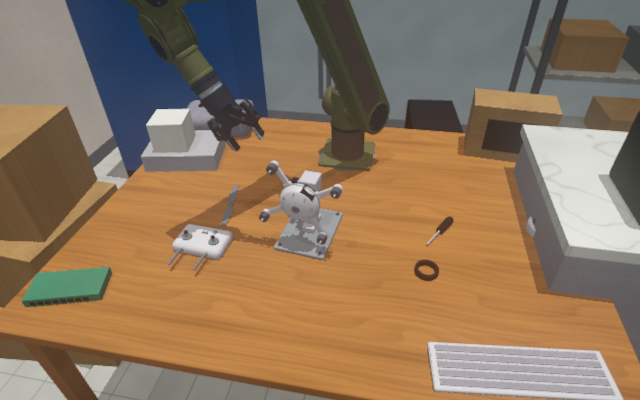

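```bash
python3 - <<'E'
from rig import arm, eyes
from h import *
s=arm.observe(); print(s["ft_force"],s["ft_torque"]); print(err(s,32.5,200))
d=eyes.get_image("scene"); print(proj(cam(d),s["position"]))
s=arm.observe(); print(s["clock"],s["ft_force"],s["ft_torque"])
d=eyes.get_image("wrist"); T=d["T"]; 
r=eyes.place_of("wrist","motor0"); print([(q["position"],q["confidence"]) for q in r])
# predicted fisheye position of motor A
def fe(P):
    q=T[:3,:3].T@(np.array(P)-T[:3,3]); a=np.arctan2(np.hypot(q[0],q[1]),q[2]); k=d["fx"]*a/np.hypot(q[0],q[1]); return q[:2]*k+[d["cx"],d["cy"]]
print([fe(m).round() for m in model(fit)[2]])
s=arm.observe(); print(s["clock"],s["ft_force"],s["ft_torque"])
E
```

```text
[0.19039525 0.76552363 0.46631454] [-0.47019939  0.04346862  0.0094234 ]
(array([1.6, 9.4, 2.5]), array([-0.2, -0.2,  0.3]))
[[252.53008667 147.4321819 ]]
4.8 [-0.08366991 -0.15621047 -0.19485378] [-0.46422356  0.06224444  0.02107334]
[([207.7, 168.9], 0.89), ([310.0, 206.9], 0.87), ([321.7, 150.9], 0.83), ([430.2, 173.1], 0.65)]
[array([312., 208.]), array([427., 169.]), array([319., 149.]), array([209., 170.])]
4.9 [ 0.64790528  0.46822802 -0.46280227] [-0.52066942  0.06603075  0.02304757]
```

Call:
{"fn": "drive_tool", "kwargs": {
  "series": [
    {"hand": 1,"x": 0.0016,"y": 0.0094,"z": 0.0025,"ax": 0,"ay": 0,"az": 0},
    {"hand": 1,"x": 0.0014,"y": 0.0122,"z": -0.0194,"ax": 0,"ay": 0,"az": 0},
    {"hand": 1,"x": 0.0014,"y": 0.0122,"z": -0.0194,"ax": 0,"ay": 0,"az": 0},
    {"hand": 1,"x": 0.0014,"y": 0.0122,"z": -0.0194,"ax": 0,"ay": 0,"az": 0},
    {"hand": 1,"x": 0.0014,"y": 0.0122,"z": -0.0194,"ax": 0,"ay": 0,"az": 0},
    {"hand": -0.1,"x": 0,"y": 0,"z": 0,"ax": 0,"ay": 0,"az": 0},
    {"hand": -0.1,"x": 0,"y": 0,"z": 0,"ax": 0,"ay": 0,"az": 0},
    {"hand": -0.1,"x": 0,"y": 0,"z": 0,"ax": 0,"ay": 0,"az": 0},
    {"hand": -0.1,"x": 0,"y": 0,"z": 0,"ax": 0,"ay": 0,"az": 0}
  ]
}}

```text
clock: 6.02
position: [557.1, -120.4, 266.8]
tool_rot: [0.688, 0.157, -0.666, -0.24]
ft_force: [-0.1, -0.3, 0.7]
width: 0.447
```

```bash
python3 - <<'E'
from rig import arm, eyes
from h import *
import cv2
s=arm.observe(); print(s["clock"],s["position"],s["ft_force"],s["ft_torque"],s["width"]); print(err(s,32.5,108))
for c in ["wrist","scene"]:
    d=eyes.get_image(c); im=d["img"]
    if c=="scene": im=cv2.resize(im[100:280,180:450],None,fx=2.9,fy=2.9,interpolation=cv2.INTER_CUBIC)
    cv2.imwrite(f"pics/{c}3.png",im)
step=3.33
for th in np.arange(32.5,-48,-step*3):
    print(round(th,1),[((want(th-step*(k+1),108)[0]-want(th-step*k,108)[0])/1000).round(4).tolist() for k in range(3)])
E
```

```text
6.025 [ 557.09085542 -120.37303442  266.82523423] [-0.11989779 -0.25507108  0.67649974] [-0.46908564  0.01433011  0.06611205] 0.447325098750727
(array([-0.1,  0.6, -0.7]), array([-0.2, -0.1,  0.3]))
32.5 [[0.0006, 0.0054, 0.0032], [0.0006, 0.0055, 0.0029], [0.0007, 0.0057, 0.0026]]
22.5 [[0.0007, 0.0058, 0.0022], [0.0007, 0.0059, 0.0019], [0.0007, 0.006, 0.0015]]
12.5 [[0.0007, 0.0061, 0.0012], [0.0007, 0.0062, 0.0008], [0.0007, 0.0062, 0.0005]]
2.5 [[0.0007, 0.0062, 0.0001], [0.0007, 0.0062, -0.0003], [0.0007, 0.0062, -0.0006]]
-7.5 [[0.0007, 0.0062, -0.001], [0.0007, 0.0061, -0.0014], [0.0007, 0.006, -0.0017]]
-17.5 [[0.0007, 0.0059, -0.0021], [0.0007, 0.0058, -0.0024], [0.0007, 0.0056, -0.0027]]
-27.4 [[0.0006, 0.0054, -0.0031], [0.0006, 0.0053, -0.0034], [0.0006, 0.0051, -0.0037]]
-37.4 [[0.0006, 0.0048, -0.004], [0.0005, 0.0046, -0.0042], [0.0005, 0.0043, -0.0045]]
-47.4 [[0.0005, 0.0041, -0.0047], [0.0004, 0.0038, -0.005], [0.0004, 0.0035, -0.0052]]
```

View pics/wrist3.png

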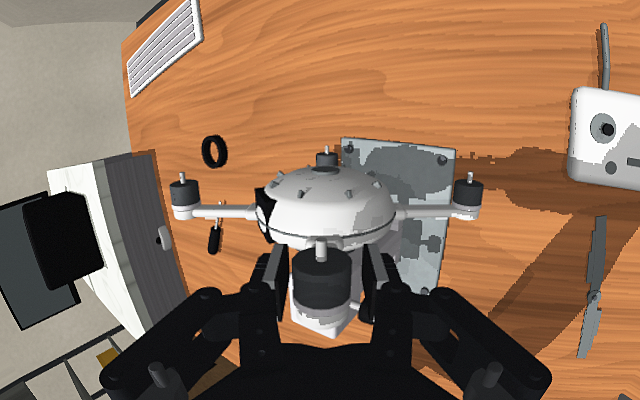

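View pics/scene3.png

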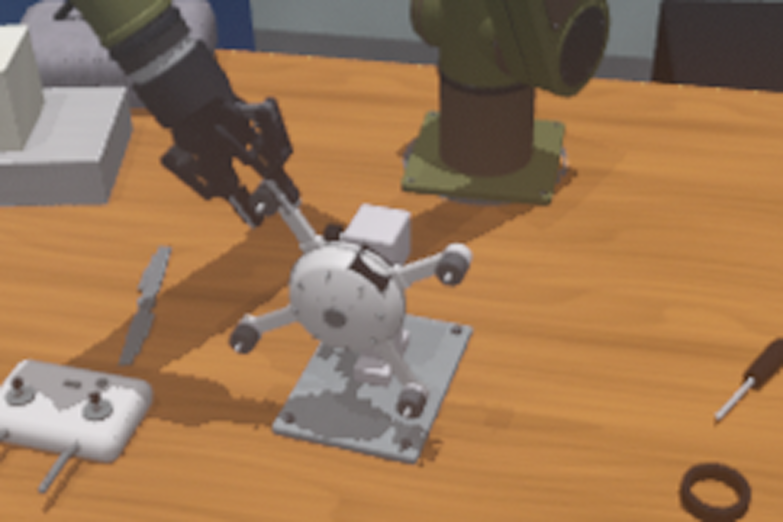

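Call:
{"fn": "drive_tool", "kwargs": {
  "series": [
    {"hand": -0.2,"x": 0.0006,"y": 0.0054,"z": 0.0032,"ax": -3.3,"ay": 0.39,"az": 0},
    {"hand": -0.2,"x": 0.0006,"y": 0.0055,"z": 0.0029,"ax": -3.3,"ay": 0.39,"az": 0},
    {"hand": -0.2,"x": 0.0007,"y": 0.0057,"z": 0.0026,"ax": -3.3,"ay": 0.39,"az": 0}
  ]
}}

```text
clock: 6.5
position: [558.5, -103.8, 274.7]
tool_rot: [0.699, 0.096, -0.685, -0.181]
ft_force: [-0.1, -0.5, -2.3]
width: 0.403
```

Call:
{"fn": "drive_tool", "kwargs": {
  "series": [
    {"hand": -0.2,"x": 0.0007,"y": 0.0058,"z": 0.0022,"ax": -3.3,"ay": 0.39,"az": 0},
    {"hand": -0.2,"x": 0.0007,"y": 0.0059,"z": 0.0019,"ax": -3.3,"ay": 0.39,"az": 0},
    {"hand": -0.2,"x": 0.0007,"y": 0.006,"z": 0.0015,"ax": -3.3,"ay": 0.39,"az": 0}
  ]
}}

```text
clock: 6.88
position: [560.6, -86.0, 280.7]
tool_rot: [0.705, 0.034, -0.698, -0.121]
ft_force: [-0.5, -1.2, -0.8]
width: 0.401
```

```bash
python3 - <<'E'
from rig import arm, eyes
from h import *
s=arm.observe(); print(s["clock"],s["position"],s["joint_vel"].round(3),s["ft_force"],s["ft_torque"],s["width"]); print(err(s,12.5,108))
E
```

```text
6.875 [560.62518121 -86.0196754  280.72990102] [ 0.329 -0.105 -0.037 -0.094 -0.44   0.358] [-0.50601177 -1.2018717  -0.76975258] [-0.42124751  0.08189721  0.01658353] 0.40091634209251414
(array([ 0.4,  0.7, -0.3]), array([-0.1, -0.1,  0.3]))
```

Call:
{"fn": "drive_tool", "kwargs": {
  "series": [
    {"hand": -0.2,"x": 0.0007,"y": 0.0061,"z": 0.0012,"ax": -3.3,"ay": 0.39,"az": 0},
    {"hand": -0.2,"x": 0.0007,"y": 0.0062,"z": 0.0008,"ax": -3.3,"ay": 0.39,"az": 0}
  ]
}}

```text
clock: 7.12
position: [562.1, -73.6, 282.8]
tool_rot: [0.707, -0.007, -0.703, -0.08]
ft_force: [-0.3, -0.4, -1.3]
width: 0.398
```

Call:
{"fn": "drive_tool", "kwargs": {
  "series": [
    {"hand": -0.2,"x": 0.0007,"y": 0.0062,"z": 0.0005,"ax": -3.3,"ay": 0.39,"az": 0},
    {"hand": -0.2,"x": 0.0007,"y": 0.0062,"z": 0.0001,"ax": -3.3,"ay": 0.39,"az": 0}
  ]
}}

```text
clock: 7.38
position: [562.9, -66.2, 283.3]
tool_rot: [-0.705, 0.042, 0.707, 0.038]
ft_force: [0.0, -0.6, -1.4]
width: 0.403
```

Call:
{"fn": "drive_tool", "kwargs": {
  "series": [
    {"hand": -0.2,"x": 0.0007,"y": 0.0062,"z": -0.0003,"ax": -3.3,"ay": 0.39,"az": 0},
    {"hand": -0.2,"x": 0.0007,"y": 0.0062,"z": -0.0006,"ax": -3.3,"ay": 0.39,"az": 0}
  ]
}}

```text
clock: 7.62
position: [562.6, -75.7, 282.5]
tool_rot: [-0.703, 0.062, 0.708, -0.008]
ft_force: [-0.5, 4.1, 1.7]
width: 0.401
```

Call:
{"fn": "drive_tool", "kwargs": {
  "series": [
    {"hand": -0.2,"x": 0.0007,"y": 0.0062,"z": -0.001,"ax": -3.3,"ay": 0.39,"az": 0},
    {"hand": -0.2,"x": 0.0007,"y": 0.0061,"z": -0.0014,"ax": -3.3,"ay": 0.39,"az": 0}
  ]
}}

```text
clock: 7.88
position: [563.0, -85.8, 280.2]
tool_rot: [-0.699, 0.083, 0.708, -0.055]
ft_force: [-0.7, 3.7, 2.5]
width: 0.399
```

Call:
{"fn": "drive_tool", "kwargs": {
  "series": [
    {"hand": -0.2,"x": 0.0007,"y": 0.006,"z": -0.0017,"ax": -3.3,"ay": 0.39,"az": 0},
    {"hand": -0.2,"x": 0.0007,"y": 0.0059,"z": -0.0021,"ax": -3.3,"ay": 0.39,"az": 0}
  ]
}}

```text
clock: 8.12
position: [564.2, -96.4, 276.0]
tool_rot: [-0.693, 0.104, 0.706, -0.102]
ft_force: [0.5, 3.5, 0.4]
width: 0.398
```

Call:
{"fn": "drive_tool", "kwargs": {
  "series": [
    {"hand": -0.2,"x": 0.0007,"y": 0.0058,"z": -0.0024,"ax": -3.3,"ay": 0.39,"az": 0},
    {"hand": -0.2,"x": 0.0007,"y": 0.0056,"z": -0.0027,"ax": -3.3,"ay": 0.39,"az": 0}
  ]
}}

```text
clock: 8.38
position: [566.1, -107.1, 270.6]
tool_rot: [-0.684, 0.125, 0.703, -0.148]
ft_force: [-0.8, 3.3, 1.8]
width: 0.4
```

```bash
python3 - <<'E'
from rig import arm, eyes
from h import *
import cv2
s=arm.observe(); print(s["clock"],s["position"],s["qpos"].round(2),s["ft_force"],s["ft_torque"],s["width"]); print(err(s,-27.5,108))
d=eyes.get_image("wrist");cv2.imwrite("pics/wrist4.png",d["img"])
E
```

```text
8.375 [ 566.13909913 -107.10457713  270.60882458] [ 0.03  0.34  0.02  1.28 -0.39  3.14] [-0.79094943  3.29707188  1.7866455 ] [ 0.99944033  0.00818052 -0.1264658 ] 0.3998489078539271
(array([ 3.4, 94.5,  0.2]), array([-5.3, -1.6, -8.1]))
```

View pics/wrist4.png

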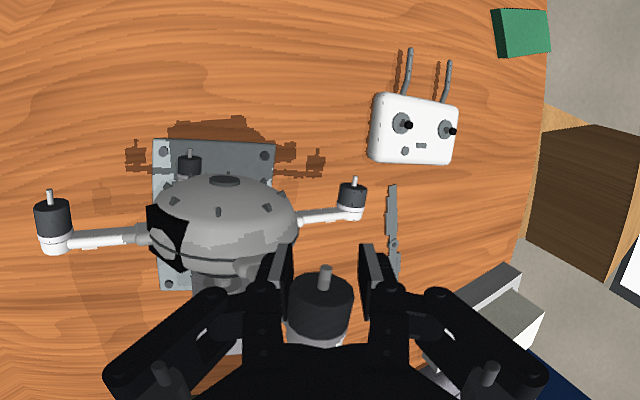

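```bash
python3 - <<'E'
from rig import arm, eyes
from h import *
s=arm.observe(); Rc=Ro.from_quat(s["tool_rot"]).as_matrix()
print(Rc.round(3), (-Rc[:,0]*90).round(1)); print(err(s,0,200))
E
```

```text
[[-0.021  0.038 -0.999]
 [-0.382 -0.924 -0.027]
 [-0.924  0.381  0.034]] [ 1.9 34.4 83.2]
(array([ -2. ,  45.1, 105.4]), array([22.3, -2.9, -8.5]))
```

Call:
{"fn": "drive_tool", "kwargs": {
  "series": [
    {"hand": 1,"x": 0,"y": 0,"z": 0,"ax": 0,"ay": 0,"az": 0},
    {"hand": 1,"x": 0.0005,"y": 0.0086,"z": 0.0208,"ax": 0,"ay": 0,"az": 0},
    {"hand": 1,"x": 0.0005,"y": 0.0086,"z": 0.0208,"ax": 0,"ay": 0,"az": 0},
    {"hand": 1,"x": 0.0005,"y": 0.0086,"z": 0.0208,"ax": 0,"ay": 0,"az": 0},
    {"hand": 1,"x": 0.0005,"y": 0.0086,"z": 0.0208,"ax": 0,"ay": 0,"az": 0},
    {"hand": 1,"x": 0,"y": 0,"z": 0.02,"ax": 7.3,"ay": -1,"az": 0},
    {"hand": 1,"x": 0,"y": 0,"z": 0,"ax": 7.3,"ay": -1,"az": 0},
    {"hand": 1,"x": 0,"y": 0,"z": 0,"ax": 7.3,"ay": -1,"az": 0}
  ]
}}

```text
clock: 9.43
position: [569.1, -90.0, 375.3]
tool_rot: [0.722, 0.02, -0.691, 0.015]
ft_force: [-0.3, 0.1, -0.1]
width: 1.002
```

Call:
{"fn": "drive_tool", "kwargs": {
  "series": [
    {"hand": 1,"x": 0,"y": 0,"z": 0,"ax": 0,"ay": 0,"az": 10},
    {"hand": 1,"x": 0,"y": 0,"z": 0,"ax": 0,"ay": 0,"az": 10},
    {"hand": 1,"x": 0,"y": 0,"z": 0,"ax": 0,"ay": 0,"az": 10},
    {"hand": 1,"x": 0,"y": 0,"z": 0,"ax": 0,"ay": 0,"az": 10},
    {"hand": 1,"x": 0,"y": 0,"z": 0,"ax": 0,"ay": 0,"az": 10},
    {"hand": 1,"x": 0,"y": 0,"z": 0,"ax": 0,"ay": 0,"az": 10},
    {"hand": 1,"x": 0,"y": 0,"z": 0,"ax": 0,"ay": 0,"az": 10},
    {"hand": 1,"x": 0,"y": 0,"z": 0,"ax": 0,"ay": 0,"az": 10}
  ]
}}

```text
clock: 10.42
position: [568.7, -90.3, 374.2]
tool_rot: [0.539, 0.479, -0.519, 0.459]
ft_force: [0.1, -0.5, -0.0]
width: 0.999
```

```bash
cat >> h.py <<'E'
def want2(th,r):
    p,R=want(th,r); return p, R*np.array([1,-1,-1])
def err2(s,th,r):
    p,Rt=want2(th,r); Rc=Ro.from_quat(s["tool_rot"]).as_matrix()
    return (p-s["position"]).round(1), np.degrees(Ro.from_matrix(Rt@Rc.T).as_rotvec()).round(1)
E
python3 - <<'E'
from rig import arm, eyes
from h import *
from scipy.optimize import least_squares
import cv2
s=arm.observe(); print(s["clock"],s["position"],s["qpos"].round(2),s["ft_force"],s["ft_torque"],s["width"]); print(err2(s,0,200))
d=eyes.get_image("scene"); C=cam(d); r=eyes.place_of("scene","motor0"); D=[(q["position"],q["confidence"]) for q in r]; print(D)
def res(t):
    m=proj(C,model([*fit[:3],t[0]])[2]); o=[]
    for q,k in D:
        if k>.4: dd=m-q;i=np.argmin((dd**2).sum(1));o+=list(dd[i])
    return np.array(o)
b=min((least_squares(res,[t],loss="soft_l1") for t in np.radians([0,15,30,45])),key=lambda z:z.cost); print(np.degrees(b.x),b.cost,res(b.x).round(1))
cv2.imwrite("pics/scene5.png",cv2.resize(d["img"][100:280,180:450],None,fx=2.9,fy=2.9))
E
```

```text
10.425 [568.65624275 -90.3142873  374.20945724] [-0.18  0.34  0.35  1.58  0.04  1.51] [ 0.12725962 -0.45423268 -0.00947055] [-0.04709173 -0.01621078  0.00637711] 0.9993874512375616
(array([-4.9, 28.2,  0.8]), array([-2. , -1.6, 90.2]))
[([286.3, 163.4], 0.97), ([339.1, 206.8], 0.9), ([310.1, 240.7], 0.84), ([257.0, 204.1], 0.6)]
[11.66898595] 5.499993255265526 [-0.8  1.8  2.  -1.3 -2.4 -1.2 -0.2 -0.3]
```

View pics/scene5.png

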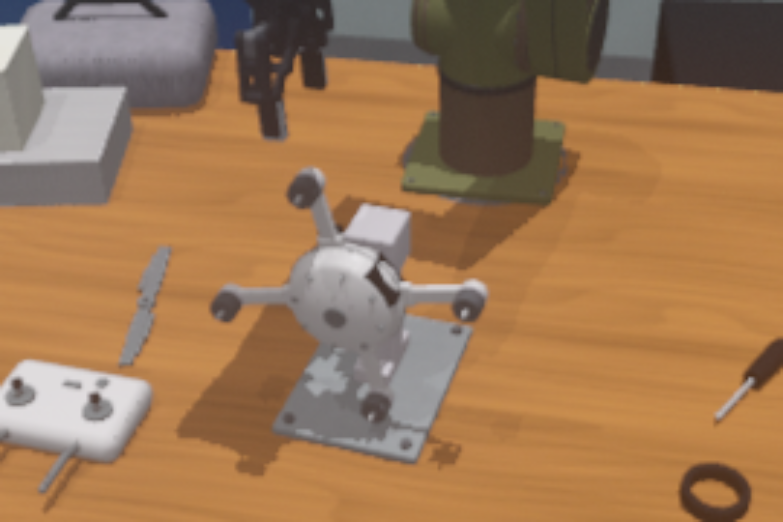

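Call:
{"fn": "drive_tool", "kwargs": {
  "series": [
    {"hand": 1,"x": 0,"y": 0,"z": 0,"ax": 0,"ay": 0,"az": 10},
    {"hand": 1,"x": 0,"y": 0,"z": 0,"ax": 0,"ay": 0,"az": 10},
    {"hand": 1,"x": 0,"y": 0,"z": 0,"ax": 0,"ay": 0,"az": 10},
    {"hand": 1,"x": 0,"y": 0,"z": 0,"ax": 0,"ay": 0,"az": 10},
    {"hand": 1,"x": 0,"y": 0,"z": 0,"ax": 0,"ay": 0,"az": 10},
    {"hand": 1,"x": 0,"y": 0,"z": 0,"ax": 0,"ay": 0,"az": 10},
    {"hand": 1,"x": 0,"y": 0,"z": 0,"ax": 0,"ay": 0,"az": 10},
    {"hand": 1,"x": 0,"y": 0,"z": 0,"ax": 0,"ay": 0,"az": 10},
    {"hand": 1,"x": 0,"y": 0,"z": 0,"ax": 0,"ay": 0,"az": 10},
    {"hand": 1,"x": 0,"y": 0,"z": 0,"ax": 5,"ay": -0.5,"az": 0},
    {"hand": 1,"x": 0,"y": 0,"z": 0,"ax": 5,"ay": -0.5,"az": 0},
    {"hand": 1,"x": 0,"y": 0,"z": 0,"ax": 0,"ay": 0,"az": 0}
  ]
}}

```text
clock: 12.02
position: [568.5, -91.3, 373.5]
tool_rot: [0.107, 0.715, 0.017, 0.691]
ft_force: [0.8, -0.3, -0.6]
width: 1.0
```

```bash
python3 - <<'E'
from rig import arm, eyes
from h import *
s=arm.observe(); print(s["clock"],s["position"],s["qpos"].round(2),s["ft_force"],s["ft_torque"],s["width"]); print(err2(s,11.7,190)); print(want2(11.7,108)[0]-want2(11.7,190)[0])
E
```

```text
12.025 [568.5421425 -91.3443359 373.5198745] [-0.25  0.39  0.41  1.65  0.17 -0.13] [ 0.79081982 -0.29807074 -0.61977968] [-0.18495653 -0.00955583 -0.01554256] 0.9997321749306998
(array([ -9.3,  -9. , -12.5]), array([ 1.5, -2.7,  0.3]))
[  1.93844531  16.51518629 -80.29627047]
```

Call:
{"fn": "drive_tool", "kwargs": {
  "series": [
    {"hand": 1,"x": -0.0093,"y": -0.009,"z": -0.0125,"ax": 1.5,"ay": -2.7,"az": 0.3},
    {"hand": 1,"x": 0.0005,"y": 0.0041,"z": -0.0201,"ax": 0,"ay": 0,"az": 0},
    {"hand": 1,"x": 0.0005,"y": 0.0041,"z": -0.0201,"ax": 0,"ay": 0,"az": 0},
    {"hand": 1,"x": 0.0005,"y": 0.0041,"z": -0.0201,"ax": 0,"ay": 0,"az": 0},
    {"hand": 1,"x": 0.0005,"y": 0.0041,"z": -0.0201,"ax": 0,"ay": 0,"az": 0},
    {"hand": -0.2,"x": 0,"y": 0,"z": 0,"ax": 0,"ay": 0,"az": 0},
    {"hand": -0.2,"x": 0,"y": 0,"z": 0,"ax": 0,"ay": 0,"az": 0},
    {"hand": -0.2,"x": 0,"y": 0,"z": 0,"ax": 0,"ay": 0,"az": 0},
    {"hand": -0.2,"x": 0,"y": 0,"z": 0,"ax": 0,"ay": 0,"az": 0}
  ]
}}

```text
clock: 13.15
position: [561.9, -82.7, 281.6]
tool_rot: [0.111, 0.698, 0.033, 0.707]
ft_force: [0.4, -0.3, 0.4]
width: 0.393
```

```bash
python3 - <<'E'
from rig import arm, eyes
from h import *
import cv2
s=arm.observe(); print(s["clock"],s["position"],s["qpos"].round(2),s["ft_force"],s["ft_torque"],s["width"]); print(err2(s,11.7,108))
d=eyes.get_image("wrist");cv2.imwrite("pics/wrist6.png",d["img"])
step=3.3
for th in np.arange(11.7,-52,-step*2):
    print(round(th,1),[((want(th-step*(k+1),108)[0]-want(th-step*k,108)[0])/1000).round(4).tolist() for k in range(2)])
E
```

```text
13.15 [561.93041001 -82.65715253 281.61278029] [-0.26  0.34  0.09  1.35  0.2  -0.15] [ 0.4154165  -0.33465288  0.43259935] [-0.31307639  0.01632421  0.01284169] 0.3933839278198397
(array([-0.7, -1.2, -0.9]), array([-0. ,  0.1, -0.3]))
11.7 [[0.0007, 0.0061, 0.0011], [0.0007, 0.0061, 0.0007]]
5.1 [[0.0007, 0.0062, 0.0004], [0.0007, 0.0062, 0.0]]
-1.5 [[0.0007, 0.0062, -0.0003], [0.0007, 0.0061, -0.0007]]
-8.1 [[0.0007, 0.0061, -0.0011], [0.0007, 0.006, -0.0014]]
-14.7 [[0.0007, 0.0059, -0.0018], [0.0007, 0.0058, -0.0021]]
-21.3 [[0.0007, 0.0057, -0.0024], [0.0007, 0.0055, -0.0028]]
-27.9 [[0.0006, 0.0054, -0.0031], [0.0006, 0.0052, -0.0034]]
-34.5 [[0.0006, 0.005, -0.0037], [0.0006, 0.0048, -0.004]]
-41.1 [[0.0005, 0.0045, -0.0042], [0.0005, 0.0043, -0.0045]]
-47.7 [[0.0005, 0.004, -0.0047], [0.0004, 0.0037, -0.0049]]
```

View pics/wrist6.png

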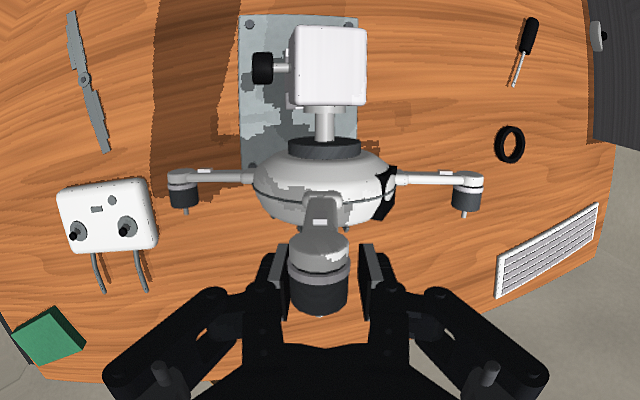

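Call:
{"fn": "drive_tool", "kwargs": {
  "series": [
    {"hand": -0.2,"x": 0.0007,"y": 0.0061,"z": 0.0011,"ax": -3.3,"ay": 0.39,"az": 0},
    {"hand": -0.2,"x": 0.0007,"y": 0.0061,"z": 0.0007,"ax": -3.3,"ay": 0.39,"az": 0}
  ]
}}

```text
clock: 13.45
position: [562.9, -70.8, 282.8]
tool_rot: [0.071, 0.704, -0.009, 0.707]
ft_force: [0.5, -0.9, -1.1]
width: 0.399
```

Call:
{"fn": "drive_tool", "kwargs": {
  "series": [
    {"hand": -0.2,"x": 0.0007,"y": 0.0062,"z": 0.0004,"ax": -3.3,"ay": 0.39,"az": 0},
    {"hand": -0.2,"x": 0.0007,"y": 0.0062,"z": 0.0,"ax": -3.3,"ay": 0.39,"az": 0}
  ]
}}

```text
clock: 13.7
position: [564.4, -57.9, 283.4]
tool_rot: [0.029, 0.707, -0.05, 0.705]
ft_force: [-1.1, 0.1, -0.8]
width: 0.402
```

Call:
{"fn": "drive_tool", "kwargs": {
  "series": [
    {"hand": -0.2,"x": 0.0007,"y": 0.0062,"z": -0.0003,"ax": -3.3,"ay": 0.39,"az": 0},
    {"hand": -0.2,"x": 0.0007,"y": 0.0061,"z": -0.0007,"ax": -3.3,"ay": 0.39,"az": 0}
  ]
}}

```text
clock: 13.95
position: [565.8, -45.4, 282.4]
tool_rot: [-0.011, 0.707, -0.091, 0.701]
ft_force: [-0.2, -0.9, -0.7]
width: 0.4
```

Call:
{"fn": "drive_tool", "kwargs": {
  "series": [
    {"hand": -0.2,"x": 0.0007,"y": 0.0061,"z": -0.0011,"ax": -3.3,"ay": 0.39,"az": 0},
    {"hand": -0.2,"x": 0.0007,"y": 0.006,"z": -0.0014,"ax": -3.3,"ay": 0.39,"az": 0}
  ]
}}

```text
clock: 14.2
position: [567.2, -33.3, 279.9]
tool_rot: [-0.052, 0.706, -0.131, 0.694]
ft_force: [0.7, -0.8, -0.4]
width: 0.401
```

Call:
{"fn": "drive_tool", "kwargs": {
  "series": [
    {"hand": -0.2,"x": 0.0007,"y": 0.0059,"z": -0.0018,"ax": -3.3,"ay": 0.39,"az": 0},
    {"hand": -0.2,"x": 0.0007,"y": 0.0058,"z": -0.0021,"ax": -3.3,"ay": 0.39,"az": 0}
  ]
}}

```text
clock: 14.45
position: [568.6, -21.5, 276.0]
tool_rot: [-0.093, 0.702, -0.171, 0.685]
ft_force: [0.8, -1.7, -1.1]
width: 0.401
```

```bash
python3 - <<'E'
from rig import arm, eyes
from h import *
s=arm.observe(); print(s["clock"],s["position"],s["qpos"].round(2),s["ft_force"],s["ft_torque"],s["width"]); print(err2(s,-21.3,108))
E
```

```text
14.45 [568.58576878 -21.50361269 275.9856082 ] [ 0.16  0.39  0.11  1.4  -0.36  0.29] [ 0.78007517 -1.71708468 -1.07821268] [ 0.18824309 -0.00304075 -0.03756611] 0.4008264751588
(array([-0.3, -1.6, -0.4]), array([ 0.3, -0.2, -0.2]))
```

Call:
{"fn": "drive_tool", "kwargs": {
  "series": [
    {"hand": -0.2,"x": 0.0007,"y": 0.0057,"z": -0.0024,"ax": -3.3,"ay": 0.39,"az": 0},
    {"hand": -0.2,"x": 0.0007,"y": 0.0055,"z": -0.0028,"ax": -3.3,"ay": 0.39,"az": 0}
  ]
}}

```text
clock: 14.7
position: [569.9, -10.2, 270.7]
tool_rot: [-0.134, 0.695, -0.21, 0.674]
ft_force: [0.0, -0.0, 0.2]
width: 0.399
```

Call:
{"fn": "drive_tool", "kwargs": {
  "series": [
    {"hand": -0.2,"x": 0.0006,"y": 0.0054,"z": -0.0031,"ax": -3.3,"ay": 0.39,"az": 0},
    {"hand": -0.2,"x": 0.0006,"y": 0.0052,"z": -0.0034,"ax": -3.3,"ay": 0.39,"az": 0}
  ]
}}

```text
clock: 14.95
position: [571.2, 0.4, 264.2]
tool_rot: [-0.173, 0.687, -0.249, 0.66]
ft_force: [-0.4, -1.3, -0.7]
width: 0.398
```

Call:
{"fn": "drive_tool", "kwargs": {
  "series": [
    {"hand": -0.2,"x": 0.0006,"y": 0.005,"z": -0.0037,"ax": -3.3,"ay": 0.39,"az": 0},
    {"hand": -0.2,"x": 0.0006,"y": 0.0048,"z": -0.004,"ax": -3.3,"ay": 0.39,"az": 0}
  ]
}}

```text
clock: 15.2
position: [572.4, 10.2, 256.4]
tool_rot: [-0.213, 0.676, -0.287, 0.645]
ft_force: [-0.7, -0.7, 1.4]
width: 0.402
```

Call:
{"fn": "drive_tool", "kwargs": {
  "series": [
    {"hand": -0.2,"x": 0.0005,"y": 0.0045,"z": -0.0042,"ax": -3.3,"ay": 0.39,"az": 0},
    {"hand": -0.2,"x": 0.0005,"y": 0.0043,"z": -0.0045,"ax": -3.3,"ay": 0.39,"az": 0}
  ]
}}

```text
clock: 15.45
position: [573.5, 19.0, 247.7]
tool_rot: [-0.251, 0.663, -0.324, 0.627]
ft_force: [0.3, -0.8, -0.4]
width: 0.398
```

```bash
python3 - <<'E'
from rig import arm, eyes
from h import *
import cv2
s=arm.observe(); print(s["clock"],s["position"],s["qpos"].round(2),s["ft_force"],s["ft_torque"],s["width"]); print(err2(s,-47.7,108))
d=eyes.get_image("wrist");cv2.imwrite("pics/wrist7.png",d["img"])
step=3.3
for th in np.arange(-47.7,15,step*2):
    print(round(th,1),[((want(th+step*(k+1),108)[0]-want(th+step*k,108)[0])/1000).round(4).tolist() for k in range(2)])
E
```

```text
15.45 [573.47729463  19.04600724 247.67756646] [ 0.4   0.64  0.2   1.64 -0.7   0.7 ] [ 0.29996462 -0.76472753 -0.43320751] [ 0.50784858 -0.05876741 -0.03976171] 0.39753794377429325
(array([-0.4, -1.8,  0. ]), array([ 0.4, -0.3, -0.1]))
-47.7 [[-0.0005, -0.0043, 0.0045], [-0.0005, -0.0045, 0.0042]]
-41.1 [[-0.0006, -0.0048, 0.004], [-0.0006, -0.005, 0.0037]]
-34.5 [[-0.0006, -0.0052, 0.0034], [-0.0006, -0.0054, 0.0031]]
-27.9 [[-0.0007, -0.0055, 0.0028], [-0.0007, -0.0057, 0.0024]]
-21.3 [[-0.0007, -0.0058, 0.0021], [-0.0007, -0.0059, 0.0018]]
-14.7 [[-0.0007, -0.006, 0.0014], [-0.0007, -0.0061, 0.0011]]
-8.1 [[-0.0007, -0.0061, 0.0007], [-0.0007, -0.0062, 0.0003]]
-1.5 [[-0.0007, -0.0062, -0.0], [-0.0007, -0.0062, -0.0004]]
5.1 [[-0.0007, -0.0061, -0.0007], [-0.0007, -0.0061, -0.0011]]
11.7 [[-0.0007, -0.006, -0.0014], [-0.0007, -0.0059, -0.0018]]
```

View pics/wrist7.png

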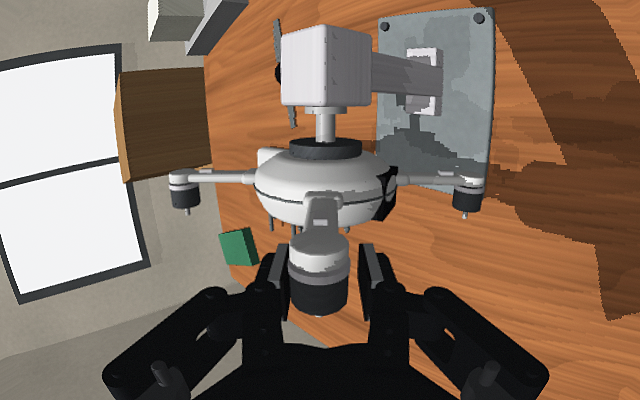

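```bash
cat > lg.py <<'E'
from rig import arm
import pickle,os
s=arm.observe(); L=pickle.load(open("log.pkl","rb")) if os.path.exists("log.pkl") else []
L.append(s); pickle.dump(L,open("log.pkl","wb")); print(s["clock"],s["ft_force"].round(2),s["ft_torque"].round(3))
E
python3 lg.py
```

```text
15.5 [-0.18  1.49 -2.36] [ 0.751 -0.047 -0.014]
```

Call:
{"fn": "drive_tool", "kwargs": {
  "series": [
    {"hand": -0.2,"x": -0.0005,"y": -0.0043,"z": 0.0045,"ax": 3.3,"ay": -0.39,"az": 0},
    {"hand": -0.2,"x": -0.0005,"y": -0.0045,"z": 0.0042,"ax": 3.3,"ay": -0.39,"az": 0}
  ]
}}

```text
clock: 15.75
position: [571.9, 11.2, 254.6]
tool_rot: [-0.211, 0.678, -0.285, 0.644]
ft_force: [-1.1, 0.6, -3.7]
width: 0.402
```

```bash
python3 lg.py
```

```text
15.75 [-1.07  0.63 -3.72] [ 1.24   0.02  -0.089]
```

Call:
{"fn": "drive_tool", "kwargs": {
  "series": [
    {"hand": -0.2,"x": -0.0006,"y": -0.0048,"z": 0.004,"ax": 3.3,"ay": -0.39,"az": 0},
    {"hand": -0.2,"x": -0.0006,"y": -0.005,"z": 0.0037,"ax": 3.3,"ay": -0.39,"az": 0}
  ]
}}

```text
clock: 16.0
position: [570.8, 1.2, 263.1]
tool_rot: [-0.171, 0.688, -0.247, 0.661]
ft_force: [-1.6, 1.7, -3.8]
width: 0.403
```

```bash
python3 lg.py
```

```text
16.0 [-1.63  1.67 -3.79] [ 1.228 -0.005 -0.063]
```

Call:
{"fn": "drive_tool", "kwargs": {
  "series": [
    {"hand": -0.2,"x": -0.0006,"y": -0.0052,"z": 0.0034,"ax": 3.3,"ay": -0.39,"az": 0},
    {"hand": -0.2,"x": -0.0006,"y": -0.0054,"z": 0.0031,"ax": 3.3,"ay": -0.39,"az": 0}
  ]
}}

```text
clock: 16.25
position: [569.6, -9.3, 269.9]
tool_rot: [-0.131, 0.696, -0.208, 0.674]
ft_force: [-0.7, 1.8, -3.2]
width: 0.397
```

```bash
python3 lg.py
```

```text
16.25 [-0.7   1.83 -3.16] [ 1.136  0.016 -0.063]
```

Call:
{"fn": "drive_tool", "kwargs": {
  "series": [
    {"hand": -0.2,"x": -0.0007,"y": -0.0055,"z": 0.0028,"ax": 3.3,"ay": -0.39,"az": 0},
    {"hand": -0.2,"x": -0.0007,"y": -0.0057,"z": 0.0024,"ax": 3.3,"ay": -0.39,"az": 0}
  ]
}}

```text
clock: 16.5
position: [568.3, -20.4, 275.3]
tool_rot: [-0.091, 0.703, -0.168, 0.686]
ft_force: [-0.4, 2.0, -3.9]
width: 0.397
```

```bash
python3 lg.py
```

```text
16.5 [-0.35  1.97 -3.92] [ 1.047  0.032 -0.064]
```

Call:
{"fn": "drive_tool", "kwargs": {
  "series": [
    {"hand": -0.2,"x": -0.0007,"y": -0.0058,"z": 0.0021,"ax": 3.3,"ay": -0.39,"az": 0},
    {"hand": -0.2,"x": -0.0007,"y": -0.0059,"z": 0.0018,"ax": 3.3,"ay": -0.39,"az": 0}
  ]
}}

```text
clock: 16.75
position: [566.9, -32.0, 279.5]
tool_rot: [-0.05, 0.706, -0.128, 0.695]
ft_force: [-1.3, 2.6, -2.1]
width: 0.401
```

```bash
python3 lg.py
```

```text
16.75 [-1.34  2.55 -2.1 ] [ 0.968 -0.001 -0.014]
```

Call:
{"fn": "drive_tool", "kwargs": {
  "series": [
    {"hand": -0.2,"x": -0.0007,"y": -0.006,"z": 0.0014,"ax": 3.3,"ay": -0.39,"az": 0},
    {"hand": -0.2,"x": -0.0007,"y": -0.0061,"z": 0.0011,"ax": 3.3,"ay": -0.39,"az": 0}
  ]
}}

```text
clock: 17.0
position: [565.5, -44.1, 282.2]
tool_rot: [-0.009, 0.708, -0.087, 0.701]
ft_force: [0.4, 4.1, -1.8]
width: 0.404
```

```bash
python3 lg.py
```

```text
17.0 [ 0.37  4.14 -1.77] [ 0.847 -0.008 -0.022]
```

Call:
{"fn": "drive_tool", "kwargs": {
  "series": [
    {"hand": -0.2,"x": -0.0007,"y": -0.0061,"z": 0.0007,"ax": 3.3,"ay": -0.39,"az": 0},
    {"hand": -0.2,"x": -0.0007,"y": -0.0062,"z": 0.0003,"ax": 3.3,"ay": -0.39,"az": 0}
  ]
}}

```text
clock: 17.25
position: [564.1, -56.3, 283.5]
tool_rot: [0.032, 0.707, -0.046, 0.705]
ft_force: [-0.4, 4.1, -1.7]
width: 0.401
```

```bash
python3 lg.py
```

```text
17.25 [-0.44  4.05 -1.75] [ 0.761  0.096 -0.036]
```

Call:
{"fn": "drive_tool", "kwargs": {
  "series": [
    {"hand": -0.2,"x": -0.0007,"y": -0.0062,"z": 0,"ax": 3.3,"ay": -0.39,"az": 0},
    {"hand": -0.2,"x": -0.0007,"y": -0.0062,"z": -0.0004,"ax": 3.3,"ay": -0.39,"az": 0}
  ]
}}

```text
clock: 17.5
position: [562.6, -68.8, 283.4]
tool_rot: [0.073, 0.703, -0.005, 0.707]
ft_force: [-0.2, 3.3, 0.0]
width: 0.4
```

```bash
python3 lg.py
```

```text
17.5 [-0.19  3.29  0.03] [0.639 0.159 0.024]
```

Call:
{"fn": "drive_tool", "kwargs": {
  "series": [
    {"hand": -0.2,"x": -0.0007,"y": -0.0061,"z": -0.0007,"ax": 3.3,"ay": -0.39,"az": 0},
    {"hand": -0.2,"x": -0.0007,"y": -0.0061,"z": -0.0011,"ax": 3.3,"ay": -0.39,"az": 0}
  ]
}}

```text
clock: 17.75
position: [561.2, -81.0, 281.9]
tool_rot: [0.113, 0.697, 0.035, 0.707]
ft_force: [-0.8, 3.6, -0.5]
width: 0.402
```

```bash
python3 lg.py
```

```text
17.75 [-0.78  3.62 -0.47] [0.574 0.283 0.09 ]
```

Call:
{"fn": "drive_tool", "kwargs": {
  "series": [
    {"hand": -0.2,"x": 0.0007,"y": 0.0061,"z": 0.0011,"ax": -3.3,"ay": 0.39,"az": 0},
    {"hand": -0.2,"x": 0.0007,"y": 0.0061,"z": 0.0007,"ax": -3.3,"ay": 0.39,"az": 0}
  ]
}}

```text
clock: 18.0
position: [562.7, -71.3, 282.9]
tool_rot: [0.071, 0.703, -0.009, 0.707]
ft_force: [0.1, -1.5, -0.9]
width: 0.399
```

```bash
python3 lg.py
```

```text
18.0 [ 0.11 -1.51 -0.93] [-0.198  0.116 -0.019]
```

Call:
{"fn": "drive_tool", "kwargs": {
  "series": [
    {"hand": -0.2,"x": 0.0007,"y": 0.0062,"z": 0.0004,"ax": -3.3,"ay": 0.39,"az": 0},
    {"hand": -0.2,"x": 0.0007,"y": 0.0062,"z": 0.0,"ax": -3.3,"ay": 0.39,"az": 0}
  ]
}}

```text
clock: 18.25
position: [564.3, -58.1, 283.7]
tool_rot: [0.029, 0.706, -0.05, 0.705]
ft_force: [-1.1, -1.2, 0.2]
width: 0.403
```

```bash
python3 lg.py
```

```text
18.25 [-1.11 -1.25  0.22] [-0.082  0.07   0.022]
```

Call:
{"fn": "drive_tool", "kwargs": {
  "series": [
    {"hand": -0.2,"x": 0.0007,"y": 0.0062,"z": -0.0003,"ax": -3.3,"ay": 0.39,"az": 0},
    {"hand": -0.2,"x": 0.0007,"y": 0.0061,"z": -0.0007,"ax": -3.3,"ay": 0.39,"az": 0}
  ]
}}

```text
clock: 18.5
position: [565.7, -45.6, 282.7]
tool_rot: [-0.011, 0.707, -0.09, 0.701]
ft_force: [-0.4, -0.2, -1.2]
width: 0.403
```

```bash
python3 lg.py
```

```text
18.5 [-0.39 -0.23 -1.2 ] [0.01  0.056 0.014]
```

Call:
{"fn": "drive_tool", "kwargs": {
  "series": [
    {"hand": -0.2,"x": 0.0007,"y": 0.0061,"z": -0.0011,"ax": -3.3,"ay": 0.39,"az": 0},
    {"hand": -0.2,"x": 0.0007,"y": 0.006,"z": -0.0014,"ax": -3.3,"ay": 0.39,"az": 0}
  ]
}}

```text
clock: 18.75
position: [567.2, -33.4, 280.3]
tool_rot: [-0.052, 0.705, -0.131, 0.695]
ft_force: [-0.5, -0.8, -0.2]
width: 0.404
```

```bash
python3 lg.py
```

```text
18.75 [-0.48 -0.84 -0.22] [0.094 0.032 0.009]
```

Call:
{"fn": "drive_tool", "kwargs": {
  "series": [
    {"hand": -0.2,"x": 0.0007,"y": 0.0059,"z": -0.0018,"ax": -3.3,"ay": 0.39,"az": 0},
    {"hand": -0.2,"x": 0.0007,"y": 0.0058,"z": -0.0021,"ax": -3.3,"ay": 0.39,"az": 0}
  ]
}}

```text
clock: 19.0
position: [568.6, -21.6, 276.3]
tool_rot: [-0.093, 0.702, -0.171, 0.686]
ft_force: [-0.5, -0.8, 0.8]
width: 0.399
```

```bash
python3 lg.py
```

```text
19.0 [-0.48 -0.85  0.83] [ 0.189 -0.032 -0.041]
```

Call:
{"fn": "drive_tool", "kwargs": {
  "series": [
    {"hand": -0.2,"x": 0.0007,"y": 0.0057,"z": -0.0024,"ax": -3.3,"ay": 0.39,"az": 0},
    {"hand": -0.2,"x": 0.0007,"y": 0.0055,"z": -0.0028,"ax": -3.3,"ay": 0.39,"az": 0}
  ]
}}

```text
clock: 19.25
position: [569.9, -10.4, 271.0]
tool_rot: [-0.133, 0.695, -0.21, 0.674]
ft_force: [0.3, -0.7, -1.1]
width: 0.4
```

```bash
python3 lg.py
```

```text
19.25 [ 0.35 -0.68 -1.05] [ 0.355  0.017 -0.074]
```

Call:
{"fn": "drive_tool", "kwargs": {
  "series": [
    {"hand": -0.2,"x": 0.0006,"y": 0.0054,"z": -0.0031,"ax": -3.3,"ay": 0.39,"az": 0},
    {"hand": -0.2,"x": 0.0006,"y": 0.0052,"z": -0.0034,"ax": -3.3,"ay": 0.39,"az": 0}
  ]
}}

```text
clock: 19.5
position: [571.3, 0.2, 264.5]
tool_rot: [-0.173, 0.687, -0.249, 0.661]
ft_force: [0.4, -0.4, 0.1]
width: 0.403
```

```bash
python3 lg.py
```

```text
19.5 [ 0.37 -0.37  0.11] [ 0.468 -0.014 -0.   ]
```

Call:
{"fn": "drive_tool", "kwargs": {
  "series": [
    {"hand": -0.2,"x": 0.0006,"y": 0.005,"z": -0.0037,"ax": -3.3,"ay": 0.39,"az": 0},
    {"hand": -0.2,"x": 0.0006,"y": 0.0048,"z": -0.004,"ax": -3.3,"ay": 0.39,"az": 0}
  ]
}}

```text
clock: 19.75
position: [572.4, 10.1, 256.7]
tool_rot: [-0.213, 0.676, -0.287, 0.645]
ft_force: [-1.1, -0.3, 0.2]
width: 0.401
```

```bash
python3 lg.py
```

```text
19.75 [-1.13 -0.29  0.18] [ 0.482 -0.038 -0.059]
```

Call:
{"fn": "drive_tool", "kwargs": {
  "series": [
    {"hand": -0.2,"x": 0.0005,"y": 0.0045,"z": -0.0042,"ax": -3.3,"ay": 0.39,"az": 0},
    {"hand": -0.2,"x": 0.0005,"y": 0.0043,"z": -0.0045,"ax": -3.3,"ay": 0.39,"az": 0}
  ]
}}

```text
clock: 20.0
position: [573.5, 18.8, 247.9]
tool_rot: [-0.251, 0.663, -0.324, 0.627]
ft_force: [0.1, -0.5, -0.5]
width: 0.407
```

```bash
python3 lg.py; python3 - <<'E'
import pickle,numpy as np
from h import *
L=pickle.load(open("log.pkl","rb")); O,R,_=model(fit)
for s in L:
    p=R.T@(s["position"]-O); th=np.degrees(np.arctan2(-p[1],p[2])); Rc=Ro.from_quat(s["tool_rot"]).as_matrix(); tx=R.T@Rc[:,0]
    ph=np.degrees(np.arctan2(tx[1],-tx[2])); F=R.T@s["ft_force"]; t=np.radians(th); M=R.T@s["ft_torque"]
    print(round(s["clock"],2),"th",th.round(1),"tilt",ph.round(1),"Ft",(F@[0,-np.cos(t),-np.sin(t)]).round(2),"Fr",(F@[0,-np.sin(t),np.cos(t)]).round(2),"M'",(M[0]+.875*np.sin(np.radians(ph))).round(3))
s=L[-1]; print(s["clock"],err2(s,-47.7,108))
for th in np.arange(-47.7,-60,-3.3): print(th,(want(th-3.3,108)[0]-want(th,108)[0]).round(1), want(th,200)[0]-want(th,108)[0])
E
```

```text
20.0 [ 0.07 -0.49 -0.49] [ 0.481 -0.056 -0.068]
15.5 th -49.7 tilt -48.2 Ft -2.74 Fr -0.41 M' 0.099
15.75 th -42.8 tilt -41.1 Ft -2.9 Fr -2.39 M' 0.654
16.0 th -35.9 tilt -34.4 Ft -3.41 Fr -2.21 M' 0.725
16.25 th -29.3 tilt -27.8 Ft -3.06 Fr -1.91 M' 0.719
16.5 th -22.7 tilt -21.1 Ft -3.28 Fr -2.87 M' 0.721
16.75 th -16.2 tilt -14.5 Ft -2.87 Fr -1.36 M' 0.743
17.0 th -9.6 tilt -7.8 Ft -4.39 Fr -1.06 M' 0.723
17.25 th -3.1 tilt -1.2 Ft -4.06 Fr -1.53 M' 0.726
17.5 th 3.6 tilt 5.4 Ft -3.24 Fr -0.17 M' 0.699
17.75 th 10.1 tilt 12.1 Ft -3.37 Fr -1.07 M' 0.72
18.0 th 4.9 tilt 5.0 Ft 1.56 Fr -0.8 M' -0.134
18.25 th -2.2 tilt -1.6 Ft 1.38 Fr 0.17 M' -0.114
18.5 th -8.8 tilt -8.3 Ft 0.09 Fr -1.23 M' -0.122
18.75 th -15.4 tilt -14.9 Ft 0.79 Fr -0.45 M' -0.136
19.0 th -21.9 tilt -21.5 Ft 1.14 Fr 0.43 M' -0.129
19.25 th -28.5 tilt -28.2 Ft 0.05 Fr -1.23 M' -0.063
19.5 th -35.1 tilt -34.8 Ft 0.33 Fr -0.09 M' -0.033
19.75 th -41.7 tilt -41.4 Ft 0.43 Fr -0.14 M' -0.096
20.0 th -48.2 tilt -48.1 Ft -0.04 Fr -0.68 M' -0.167
20.0 (array([-0.4, -1.6, -0.2]), array([ 0.4, -0.3, -0.1]))
-47.7 [ 0.5  4.  -4.7] [ 7.93235141 67.58212917 61.91715124]
-51.0 [ 0.4  3.7 -4.9] [ 8.33468861 71.00996579 57.89747598]
-54.3 [ 0.4  3.5 -5.2] [ 8.70938492 74.20230732 53.68579144]
-57.599999999999994 [ 0.4  3.2 -5.3] [ 9.05519772 77.14856678 49.29606514]
```

Call:
{"fn": "drive_tool", "kwargs": {
  "series": [
    {"hand": 1,"x": 0,"y": 0,"z": 0,"ax": 0,"ay": 0,"az": 0},
    {"hand": 1,"x": 0.002,"y": 0.0169,"z": 0.0155,"ax": 0,"ay": 0,"az": 0},
    {"hand": 1,"x": 0.002,"y": 0.0169,"z": 0.0155,"ax": 0,"ay": 0,"az": 0},
    {"hand": 1,"x": 0.002,"y": 0.0169,"z": 0.0155,"ax": 0,"ay": 0,"az": 0},
    {"hand": 1,"x": 0.002,"y": 0.0169,"z": 0.0155,"ax": 0,"ay": 0,"az": 0}
  ]
}}

```text
clock: 20.62
position: [581.4, 86.4, 311.0]
tool_rot: [-0.25, 0.663, -0.323, 0.627]
ft_force: [-0.8, 0.8, -0.1]
width: 1.001
```

```bash
python3 - <<'E'
from rig import arm, eyes
from h import *
from scipy.optimize import least_squares
s=arm.observe(); print(s["clock"],s["position"],s["qpos"].round(2),s["width"],err2(s,-47.7,200))
d=eyes.get_image("scene"); C=cam(d); r=eyes.place_of("scene","motor0"); D=[(q["position"],q["confidence"]) for q in r]; print(D)
def res(t):
    m=proj(C,model([*fit[:3],t[0]])[2]); o=[]
    for q,k in D:
        if k>.4: dd=m-q;i=np.argmin((dd**2).sum(1));o+=list(dd[i])
    return np.array(o)
b=min((least_squares(res,[t],loss="soft_l1") for t in np.radians([0,15,30,45,60,75])),key=lambda z:z.cost); print(np.degrees(b.x),b.cost,res(b.x).round(1))
P=[want(a,rr)[0] for a,rr in [(-47.7,200),(-24,215),(0,220),(21,212),(41.5,200)]]
print(np.diff(P,axis=0).round(1)/4)
E
```

```text
20.625 [581.39003628  86.36070792 310.96580466] [ 0.49  0.7   0.48  1.91 -0.66  0.8 ] 1.0012274570461377 (array([-0.4, -1.6, -1.4]), array([ 0.2, -0.2, -0.1]))
[([270.2, 221.9], 0.81), ([266.7, 169.2], 0.77), ([332.0, 237.0], 0.66), ([332.0, 184.4], 0.63)]
[-47.60856055] 8.796284361521508 [-1.6 -0.2 -1.4  2.1 -4.7 -1.1 -2.1  0.7]
[[ -1.775 -15.025  15.45 ]
 [ -2.55  -21.725   5.9  ]
 [ -2.225 -18.875  -5.525]
 [ -1.65  -14.05  -12.025]]
```

Call:
{"fn": "drive_tool", "kwargs": {
  "series": [
    {"hand": 1,"x": -0.0018,"y": -0.015,"z": 0.0155,"ax": 5.9,"ay": -0.69,"az": 0},
    {"hand": 1,"x": -0.0018,"y": -0.015,"z": 0.0155,"ax": 5.9,"ay": -0.69,"az": 0},
    {"hand": 1,"x": -0.0018,"y": -0.015,"z": 0.0155,"ax": 5.9,"ay": -0.69,"az": 0},
    {"hand": 1,"x": -0.0018,"y": -0.015,"z": 0.0155,"ax": 5.9,"ay": -0.69,"az": 0},
    {"hand": 1,"x": -0.0025,"y": -0.0217,"z": 0.0059,"ax": 5.95,"ay": -0.7,"az": 0},
    {"hand": 1,"x": -0.0025,"y": -0.0217,"z": 0.0059,"ax": 5.95,"ay": -0.7,"az": 0},
    {"hand": 1,"x": -0.0025,"y": -0.0217,"z": 0.0059,"ax": 5.95,"ay": -0.7,"az": 0},
    {"hand": 1,"x": -0.0025,"y": -0.0217,"z": 0.0059,"ax": 5.95,"ay": -0.7,"az": 0}
  ]
}}

```text
clock: 21.72
position: [563.5, -61.9, 396.0]
tool_rot: [0.039, 0.706, -0.04, 0.707]
ft_force: [0.3, 0.0, 0.1]
width: 0.998
```

Call:
{"fn": "drive_tool", "kwargs": {
  "series": [
    {"hand": 1,"x": -0.0022,"y": -0.0189,"z": -0.0055,"ax": 5.2,"ay": -0.6,"az": 0},
    {"hand": 1,"x": -0.0022,"y": -0.0189,"z": -0.0055,"ax": 5.2,"ay": -0.6,"az": 0},
    {"hand": 1,"x": -0.0022,"y": -0.0189,"z": -0.0055,"ax": 5.2,"ay": -0.6,"az": 0},
    {"hand": 1,"x": -0.0022,"y": -0.0189,"z": -0.0055,"ax": 5.2,"ay": -0.6,"az": 0},
    {"hand": 1,"x": -0.0016,"y": -0.014,"z": -0.012,"ax": 5.1,"ay": -0.6,"az": 0},
    {"hand": 1,"x": -0.0016,"y": -0.014,"z": -0.012,"ax": 5.1,"ay": -0.6,"az": 0},
    {"hand": 1,"x": -0.0016,"y": -0.014,"z": -0.012,"ax": 5.1,"ay": -0.6,"az": 0},
    {"hand": 1,"x": -0.0016,"y": -0.014,"z": -0.012,"ax": 5.1,"ay": -0.6,"az": 0}
  ]
}}

```text
clock: 22.72
position: [548.2, -193.5, 325.1]
tool_rot: [0.285, 0.645, 0.212, 0.676]
ft_force: [-0.0, 0.0, -0.0]
width: 0.999
```

```bash
python3 - <<'E'
from rig import arm, eyes
from h import *
import cv2
s=arm.observe(); print(s["clock"],s["position"],s["qpos"].round(2),s["ft_torque"],s["width"],err2(s,42,200),want(42,108)[0]-want(42,200)[0])
d=eyes.get_image("wrist");cv2.imwrite("pics/wrist8.png",d["img"])
E
```

```text
22.725 [ 548.19898572 -193.50263956  325.05068235] [-0.66  0.6   0.42  1.81  0.6  -0.68] [-0.63705548  0.08027192  0.02525423] 0.9986092193250843 (array([-0. , -1.5, -1.4]), array([ 0.8,  0.2, -0.2])) [  7.17625198  61.14030545 -68.36932394]
```

View pics/wrist8.png

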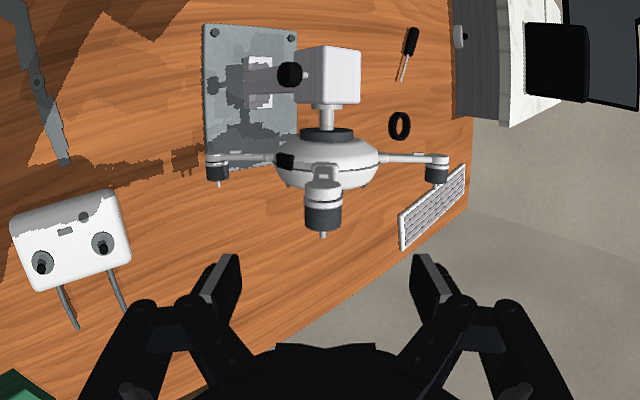

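Call:
{"fn": "drive_tool", "kwargs": {
  "series": [
    {"hand": 1,"x": 0,"y": -0.0015,"z": -0.0014,"ax": 0.6,"ay": 0,"az": 0},
    {"hand": 1,"x": 0.0018,"y": 0.0153,"z": -0.0171,"ax": 0,"ay": 0,"az": 0},
    {"hand": 1,"x": 0.0018,"y": 0.0153,"z": -0.0171,"ax": 0,"ay": 0,"az": 0},
    {"hand": 1,"x": 0.0018,"y": 0.0153,"z": -0.0171,"ax": 0,"ay": 0,"az": 0},
    {"hand": 1,"x": 0.0018,"y": 0.0153,"z": -0.0171,"ax": 0,"ay": 0,"az": 0},
    {"hand": -0.2,"x": 0,"y": 0,"z": 0,"ax": 0,"ay": 0,"az": 0},
    {"hand": -0.2,"x": 0,"y": 0,"z": 0,"ax": 0,"ay": 0,"az": 0},
    {"hand": -0.2,"x": 0,"y": 0,"z": 0,"ax": 0,"ay": 0,"az": 0},
    {"hand": -0.2,"x": 0,"y": 0,"z": 0,"ax": 0,"ay": 0,"az": 0}
  ]
}}

```text
clock: 23.9
position: [556.4, -132.9, 255.8]
tool_rot: [0.288, 0.645, 0.215, 0.674]
ft_force: [-0.2, 0.5, 0.2]
width: 0.401
```

```bash
python3 - <<'E'
from rig import arm, eyes
from h import *
s=arm.observe(); print(s["clock"],s["position"],s["ft_force"],s["ft_torque"],s["width"],err2(s,42,108))
step=3.3
for th in np.arange(42,-52,-step*3):
    print(round(th,1),[((want(th-step*(k+1),108)[0]-want(th-step*k,108)[0])/1000).round(4).tolist() for k in range(3)])
E
```

```text
23.9 [ 556.35590169 -132.91131494  255.78790223] [-0.162989    0.5420013   0.23783017] [-0.56697253  0.05154962  0.03558954] 0.40103546555790015 (array([-1. , -1. , -0.5]), array([ 0.3,  0.1, -0.3]))
42.0 [[0.0006, 0.0047, 0.004], [0.0006, 0.0049, 0.0037], [0.0006, 0.0051, 0.0035]]
32.1 [[0.0006, 0.0053, 0.0032], [0.0006, 0.0055, 0.0028], [0.0007, 0.0056, 0.0025]]
22.2 [[0.0007, 0.0058, 0.0022], [0.0007, 0.0059, 0.0018], [0.0007, 0.006, 0.0015]]
12.3 [[0.0007, 0.0061, 0.0011], [0.0007, 0.0061, 0.0008], [0.0007, 0.0062, 0.0004]]
2.4 [[0.0007, 0.0062, 0.0001], [0.0007, 0.0062, -0.0003], [0.0007, 0.0061, -0.0006]]
-7.5 [[0.0007, 0.0061, -0.001], [0.0007, 0.006, -0.0013], [0.0007, 0.0059, -0.0017]]
-17.4 [[0.0007, 0.0058, -0.002], [0.0007, 0.0057, -0.0024], [0.0007, 0.0056, -0.0027]]
-27.3 [[0.0006, 0.0054, -0.003], [0.0006, 0.0052, -0.0033], [0.0006, 0.005, -0.0036]]
-37.2 [[0.0006, 0.0048, -0.0039], [0.0005, 0.0046, -0.0042], [0.0005, 0.0043, -0.0044]]
-47.1 [[0.0005, 0.0041, -0.0047], [0.0004, 0.0038, -0.0049], [0.0004, 0.0035, -0.0051]]
```

Forward sweep on the second motor.

Call:
{"fn": "drive_tool", "kwargs": {
  "series": [
    {"hand": -0.2,"x": 0.0006,"y": 0.0047,"z": 0.004,"ax": -3.3,"ay": 0.39,"az": 0},
    {"hand": -0.2,"x": 0.0006,"y": 0.0049,"z": 0.0037,"ax": -3.3,"ay": 0.39,"az": 0},
    {"hand": -0.2,"x": 0.0006,"y": 0.0051,"z": 0.0035,"ax": -3.3,"ay": 0.39,"az": 0}
  ]
}}

```text
clock: 24.28
position: [557.8, -118.2, 266.4]
tool_rot: [0.231, 0.669, 0.154, 0.69]
ft_force: [-0.7, 0.0, -1.2]
width: 0.4
```

```bash
python3 lg.py
```

```text
24.275 [-0.65  0.02 -1.18] [-0.639  0.169  0.051]
```

Call:
{"fn": "drive_tool", "kwargs": {
  "series": [
    {"hand": -0.2,"x": 0.0006,"y": 0.0053,"z": 0.0032,"ax": -3.3,"ay": 0.39,"az": 0},
    {"hand": -0.2,"x": 0.0006,"y": 0.0055,"z": 0.0028,"ax": -3.3,"ay": 0.39,"az": 0},
    {"hand": -0.2,"x": 0.0007,"y": 0.0056,"z": 0.0025,"ax": -3.3,"ay": 0.39,"az": 0}
  ]
}}

```text
clock: 24.65
position: [559.8, -101.8, 275.2]
tool_rot: [0.172, 0.686, 0.094, 0.7]
ft_force: [-0.2, 0.1, -0.8]
width: 0.399
```

```bash
python3 lg.py
```

```text
24.65 [-0.2   0.11 -0.83] [-0.485  0.04  -0.006]
```

Call:
{"fn": "drive_tool", "kwargs": {
  "series": [
    {"hand": -0.2,"x": 0.0007,"y": 0.0058,"z": 0.0022,"ax": -3.3,"ay": 0.39,"az": 0},
    {"hand": -0.2,"x": 0.0007,"y": 0.0059,"z": 0.0018,"ax": -3.3,"ay": 0.39,"az": 0},
    {"hand": -0.2,"x": 0.0007,"y": 0.006,"z": 0.0015,"ax": -3.3,"ay": 0.39,"az": 0}
  ]
}}

```text
clock: 25.02
position: [561.9, -84.2, 280.8]
tool_rot: [0.112, 0.699, 0.032, 0.706]
ft_force: [-0.4, -1.2, -0.9]
width: 0.399
```

```bash
python3 lg.py
```

```text
25.025 [-0.4  -1.2  -0.92] [-0.37   0.034 -0.028]
```

Call:
{"fn": "drive_tool", "kwargs": {
  "series": [
    {"hand": -0.2,"x": 0.0007,"y": 0.0061,"z": 0.0011,"ax": -3.3,"ay": 0.39,"az": 0},
    {"hand": -0.2,"x": 0.0007,"y": 0.0061,"z": 0.0008,"ax": -3.3,"ay": 0.39,"az": 0},
    {"hand": -0.2,"x": 0.0007,"y": 0.0062,"z": 0.0004,"ax": -3.3,"ay": 0.39,"az": 0}
  ]
}}

```text
clock: 25.4
position: [564.0, -65.8, 283.2]
tool_rot: [0.051, 0.706, -0.029, 0.705]
ft_force: [0.4, -2.1, -0.7]
width: 0.399
```

```bash
python3 lg.py
```

```text
25.4 [ 0.4  -2.15 -0.68] [-0.297  0.071 -0.033]
```

Call:
{"fn": "drive_tool", "kwargs": {
  "series": [
    {"hand": -0.2,"x": 0.0007,"y": 0.0062,"z": 0.0001,"ax": -3.3,"ay": 0.39,"az": 0},
    {"hand": -0.2,"x": 0.0007,"y": 0.0062,"z": -0.0003,"ax": -3.3,"ay": 0.39,"az": 0},
    {"hand": -0.2,"x": 0.0007,"y": 0.0061,"z": -0.0006,"ax": -3.3,"ay": 0.39,"az": 0}
  ]
}}

```text
clock: 25.78
position: [566.2, -47.3, 282.4]
tool_rot: [-0.011, 0.708, -0.091, 0.7]
ft_force: [-0.4, -1.8, -1.0]
width: 0.403
```

```bash
python3 lg.py
```

```text
25.775 [-0.44 -1.78 -1.  ] [-0.251 -0.039 -0.013]
```

Call:
{"fn": "drive_tool", "kwargs": {
  "series": [
    {"hand": -0.2,"x": 0.0007,"y": 0.0061,"z": -0.001,"ax": -3.3,"ay": 0.39,"az": 0},
    {"hand": -0.2,"x": 0.0007,"y": 0.006,"z": -0.0013,"ax": -3.3,"ay": 0.39,"az": 0},
    {"hand": -0.2,"x": 0.0007,"y": 0.0059,"z": -0.0017,"ax": -3.3,"ay": 0.39,"az": 0}
  ]
}}

```text
clock: 26.15
position: [568.2, -29.3, 278.5]
tool_rot: [-0.072, 0.705, -0.152, 0.689]
ft_force: [-0.2, -1.9, -0.9]
width: 0.402
```

```bash
python3 lg.py
```

```text
26.15 [-0.19 -1.89 -0.93] [-0.066  0.015  0.029]
```

Call:
{"fn": "drive_tool", "kwargs": {
  "series": [
    {"hand": -0.2,"x": 0.0007,"y": 0.0058,"z": -0.002,"ax": -3.3,"ay": 0.39,"az": 0},
    {"hand": -0.2,"x": 0.0007,"y": 0.0057,"z": -0.0024,"ax": -3.3,"ay": 0.39,"az": 0},
    {"hand": -0.2,"x": 0.0007,"y": 0.0056,"z": -0.0027,"ax": -3.3,"ay": 0.39,"az": 0}
  ]
}}

```text
clock: 26.52
position: [570.3, -12.2, 271.5]
tool_rot: [-0.133, 0.696, -0.211, 0.673]
ft_force: [-0.3, -3.1, -0.0]
width: 0.398
```

```bash
python3 lg.py
```

```text
26.525 [-0.33 -3.13 -0.03] [-0.     0.097 -0.03 ]
```

Call:
{"fn": "drive_tool", "kwargs": {
  "series": [
    {"hand": -0.2,"x": 0.0006,"y": 0.0054,"z": -0.003,"ax": -3.3,"ay": 0.39,"az": 0},
    {"hand": -0.2,"x": 0.0006,"y": 0.0052,"z": -0.0033,"ax": -3.3,"ay": 0.39,"az": 0},
    {"hand": -0.2,"x": 0.0006,"y": 0.005,"z": -0.0036,"ax": -3.3,"ay": 0.39,"az": 0}
  ]
}}

```text
clock: 26.9
position: [572.1, 3.4, 261.6]
tool_rot: [-0.193, 0.682, -0.269, 0.652]
ft_force: [-0.9, -3.0, -0.0]
width: 0.401
```

```bash
python3 lg.py
```

```text
26.9 [-0.91 -3.02 -0.01] [ 0.068  0.004 -0.048]
```

Call:
{"fn": "drive_tool", "kwargs": {
  "series": [
    {"hand": -0.2,"x": 0.0006,"y": 0.0048,"z": -0.0039,"ax": -3.3,"ay": 0.39,"az": 0},
    {"hand": -0.2,"x": 0.0005,"y": 0.0046,"z": -0.0042,"ax": -3.3,"ay": 0.39,"az": 0},
    {"hand": -0.2,"x": 0.0005,"y": 0.0043,"z": -0.0044,"ax": -3.3,"ay": 0.39,"az": 0}
  ]
}}

```text
clock: 27.28
position: [573.8, 17.2, 249.1]
tool_rot: [-0.251, 0.663, -0.325, 0.626]
ft_force: [-0.6, -4.1, 0.6]
width: 0.402
```

```bash
python3 lg.py
```

```text
27.275 [-0.55 -4.12  0.61] [ 0.171 -0.015 -0.08 ]
```

Call:
{"fn": "drive_tool", "kwargs": {
  "series": [
    {"hand": -0.2,"x": -0.0005,"y": -0.0043,"z": 0.0044,"ax": 3.3,"ay": -0.39,"az": 0},
    {"hand": -0.2,"x": -0.0005,"y": -0.0046,"z": 0.0042,"ax": 3.3,"ay": -0.39,"az": 0},
    {"hand": -0.2,"x": -0.0006,"y": -0.0048,"z": 0.0039,"ax": 3.3,"ay": -0.39,"az": 0}
  ]
}}

```text
clock: 27.65
position: [572.0, 4.6, 260.3]
tool_rot: [-0.191, 0.684, -0.267, 0.652]
ft_force: [-0.7, 0.4, -2.8]
width: 0.402
```

```bash
python3 lg.py
```

```text
27.65 [-0.68  0.36 -2.77] [ 0.862 -0.066 -0.071]
```

Call:
{"fn": "drive_tool", "kwargs": {
  "series": [
    {"hand": -0.2,"x": -0.0006,"y": -0.005,"z": 0.0036,"ax": 3.3,"ay": -0.39,"az": 0},
    {"hand": -0.2,"x": -0.0006,"y": -0.0052,"z": 0.0033,"ax": 3.3,"ay": -0.39,"az": 0},
    {"hand": -0.2,"x": -0.0006,"y": -0.0054,"z": 0.003,"ax": 3.3,"ay": -0.39,"az": 0}
  ]
}}

```text
clock: 28.02
position: [570.2, -10.9, 270.7]
tool_rot: [-0.131, 0.697, -0.208, 0.673]
ft_force: [-0.3, 1.6, -2.5]
width: 0.401
```

```bash
python3 lg.py
```

```text
28.025 [-0.33  1.64 -2.49] [ 0.846 -0.014 -0.003]
```

Call:
{"fn": "drive_tool", "kwargs": {
  "series": [
    {"hand": -0.2,"x": -0.0007,"y": -0.0056,"z": 0.0027,"ax": 3.3,"ay": -0.39,"az": 0},
    {"hand": -0.2,"x": -0.0007,"y": -0.0057,"z": 0.0024,"ax": 3.3,"ay": -0.39,"az": 0},
    {"hand": -0.2,"x": -0.0007,"y": -0.0058,"z": 0.002,"ax": 3.3,"ay": -0.39,"az": 0}
  ]
}}

```text
clock: 28.4
position: [568.3, -27.9, 278.0]
tool_rot: [-0.07, 0.706, -0.149, 0.689]
ft_force: [-0.2, 2.7, -1.6]
width: 0.401
```

```bash
python3 lg.py
```

```text
28.4 [-0.16  2.74 -1.55] [ 0.729 -0.061 -0.059]
```

Call:
{"fn": "drive_tool", "kwargs": {
  "series": [
    {"hand": -0.2,"x": -0.0007,"y": -0.0059,"z": 0.0017,"ax": 3.3,"ay": -0.39,"az": 0},
    {"hand": -0.2,"x": -0.0007,"y": -0.006,"z": 0.0013,"ax": 3.3,"ay": -0.39,"az": 0},
    {"hand": -0.2,"x": -0.0007,"y": -0.0061,"z": 0.001,"ax": 3.3,"ay": -0.39,"az": 0}
  ]
}}

```text
clock: 28.78
position: [566.2, -45.7, 282.3]
tool_rot: [-0.008, 0.709, -0.088, 0.7]
ft_force: [-0.0, 2.3, -0.4]
width: 0.404
```

```bash
python3 lg.py
```

```text
28.775 [-0.02  2.27 -0.36] [ 0.702  0.06  -0.047]
```

Call:
{"fn": "drive_tool", "kwargs": {
  "series": [
    {"hand": -0.2,"x": -0.0007,"y": -0.0061,"z": 0.0006,"ax": 3.3,"ay": -0.39,"az": 0},
    {"hand": -0.2,"x": -0.0007,"y": -0.0062,"z": 0.0003,"ax": 3.3,"ay": -0.39,"az": 0},
    {"hand": -0.2,"x": -0.0007,"y": -0.0062,"z": -0.0001,"ax": 3.3,"ay": -0.39,"az": 0}
  ]
}}

```text
clock: 29.15
position: [564.0, -64.2, 283.4]
tool_rot: [0.053, 0.706, -0.026, 0.706]
ft_force: [0.0, 2.8, -0.6]
width: 0.396
```

```bash
python3 lg.py
```

```text
29.15 [ 0.02  2.83 -0.6 ] [0.609 0.103 0.006]
```

Call:
{"fn": "drive_tool", "kwargs": {
  "series": [
    {"hand": -0.2,"x": -0.0007,"y": -0.0062,"z": -0.0004,"ax": 3.3,"ay": -0.39,"az": 0},
    {"hand": -0.2,"x": -0.0007,"y": -0.0061,"z": -0.0008,"ax": 3.3,"ay": -0.39,"az": 0},
    {"hand": -0.2,"x": -0.0007,"y": -0.0061,"z": -0.0011,"ax": 3.3,"ay": -0.39,"az": 0}
  ]
}}

```text
clock: 29.52
position: [561.9, -82.6, 281.4]
tool_rot: [0.114, 0.699, 0.035, 0.706]
ft_force: [-1.4, 3.5, 0.4]
width: 0.396
```

```bash
python3 lg.py; python3 - <<'E'
import pickle
from h import *
from scipy.optimize import least_squares
L=pickle.load(open("log.pkl","rb")); O,R,_=model(fit); rows=[]
for s in L[1:]:
    p=R.T@(s["position"]-O); th=np.degrees(np.arctan2(-p[1],p[2])); tx=R.T@Ro.from_quat(s["tool_rot"]).as_matrix()[:,0]
    ph=np.arctan2(tx[1],-tx[2]); F=R.T@s["ft_force"]; t=np.radians(th); c=s["clock"]
    d=1 if (c<17.8 or c>27.4) else -1
    thA=th-(90 if c>23 else 0)
    rows.append((c,thA,d,ph,-(F@[0,-np.cos(t),-np.sin(t)]),(R.T@s["ft_torque"])[0]))
a=np.array(rows); thA=np.radians(a[:,1]); d=a[:,2]; w=.41
# torque applied to drone (increasing th) = d*(drag+.06w) + G*cos(thA-th0);
def mod(p):
    T=d*(.30+.06*w)+p[0]*np.cos(thA-p[1])
    return T
def res(p):
    T=mod(p); return np.r_[(a[:,5]-(p[2]*T-p[3]*np.sin(a[:,3])+p[4]))/.04, (a[:,4]-T/.13)/.6]
s=least_squares(res,[.23,-.3,1.3,.87,0],loss="soft_l1")
cov=np.linalg.inv(s.jac.T@s.jac); print(s.x,np.degrees(s.x[1]),np.degrees(cov[1,1]**.5),s.cost)
for q,r1,r2 in zip(rows,res(s.x)[:len(a)]*.04,res(s.x)[len(a):]*.6): print(round(q[0],2),round(q[1],1),q[2],round(r1,3),round(r2,2))
o=arm=None
E
```

```text
29.525 [-1.39  3.48  0.39] [0.462 0.137 0.043]
[ 0.21319883 -0.42442608  1.29975328  0.84825462  0.04056881] -24.317823008094837 3.76769541390567 20.894403143333392
15.75 -42.8 1 -0.054 -1.16
16.0 -35.9 1 0.006 -0.69
16.25 -29.3 1 -0.007 -1.07
16.5 -22.7 1 -0.009 -0.85
16.75 -16.2 1 0.013 -1.25
17.0 -9.6 1 -0.004 0.31
17.25 -3.1 1 0.006 0.03
17.5 3.6 1 -0.011 -0.71
17.75 10.1 1 0.023 -0.48
18.0 4.9 -1 0.003 -0.5
18.25 -2.2 -1 0.011 -0.4
18.5 -8.8 -1 -0.004 0.83
18.75 -15.4 -1 -0.021 0.08
19.0 -21.9 -1 -0.015 -0.29
19.25 -28.5 -1 0.055 0.81
19.5 -35.1 -1 0.092 0.55
19.75 -41.7 -1 0.038 0.5
20.0 -48.2 -1 -0.019 1.04
24.27 -58.3 -1 -0.058 0.47
24.65 -68.3 -1 0.008 1.09
25.02 -78.2 -1 0.019 0.13
25.4 -88.1 -1 -0.019 -0.33
25.77 -98.0 -1 -0.063 0.38
26.15 -107.7 -1 0.017 0.79
26.52 -117.5 -1 -0.016 -0.19
26.9 -127.3 -1 -0.013 0.4
27.27 -137.2 -1 0.029 -0.14
27.65 -128.2 1 -0.052 -0.17
28.02 -118.3 1 0.003 0.2
28.4 -108.5 1 -0.019 0.4
28.77 -98.8 1 0.038 -0.65
29.15 -88.9 1 0.044 -0.4
29.52 -79.1 1 -0.002 -0.14
```

Call:
{"fn": "drive_tool", "kwargs": {
  "series": [
    {"hand": -0.2,"x": 0.0007,"y": 0.0061,"z": 0.0011,"ax": -3.3,"ay": 0.39,"az": 0},
    {"hand": -0.2,"x": 0.0007,"y": 0.0061,"z": 0.0008,"ax": -3.3,"ay": 0.39,"az": 0},
    {"hand": -0.2,"x": 0.0007,"y": 0.0062,"z": 0.0004,"ax": -3.3,"ay": 0.39,"az": 0},
    {"hand": -0.2,"x": 0.0007,"y": 0.0062,"z": 0.0001,"ax": -3.3,"ay": 0.39,"az": 0},
    {"hand": -0.2,"x": 0.0007,"y": 0.0062,"z": -0.0003,"ax": -3.3,"ay": 0.39,"az": 0},
    {"hand": -0.2,"x": 0.0007,"y": 0.0061,"z": -0.0006,"ax": -3.3,"ay": 0.39,"az": 0},
    {"hand": -0.2,"x": 0.0007,"y": 0.0061,"z": -0.001,"ax": -3.3,"ay": 0.39,"az": 0},
    {"hand": -0.2,"x": 0.0007,"y": 0.006,"z": -0.0013,"ax": -3.3,"ay": 0.39,"az": 0},
    {"hand": -0.2,"x": 0.0007,"y": 0.0059,"z": -0.0017,"ax": -3.3,"ay": 0.39,"az": 0},
    {"hand": -0.2,"x": 0.0007,"y": 0.0058,"z": -0.002,"ax": -3.3,"ay": 0.39,"az": 0},
    {"hand": -0.2,"x": 0.0007,"y": 0.0057,"z": -0.0024,"ax": -3.3,"ay": 0.39,"az": 0}
  ]
}}

```text
clock: 30.9
position: [569.4, -17.8, 274.1]
tool_rot: [-0.113, 0.7, -0.191, 0.679]
ft_force: [-1.5, -3.2, 0.1]
width: 0.405
```

Call:
{"fn": "drive_tool", "kwargs": {
  "series": [
    {"hand": -1,"x": 0,"y": 0,"z": 0,"ax": 0,"ay": 0,"az": 0},
    {"hand": -1,"x": 0,"y": 0,"z": 0,"ax": 0,"ay": 0,"az": 0},
    {"hand": -1,"x": 0,"y": 0,"z": 0,"ax": 0,"ay": 0,"az": 0},
    {"hand": -1,"x": 0,"y": 0,"z": 0,"ax": 0,"ay": 0,"az": 0},
    {"hand": -1,"x": 0,"y": 0,"z": 0,"ax": 0,"ay": 0,"az": 0},
    {"hand": -1,"x": 0,"y": 0,"z": 0,"ax": 0,"ay": 0,"az": 0}
  ],
  "newtons": 25
}}

```text
clock: 31.65
position: [569.3, -17.1, 273.3]
tool_rot: [-0.112, 0.7, -0.19, 0.679]
ft_force: [-0.4, 1.1, -6.3]
width: 0.319
```

```bash
python3 - <<'E'
from rig import arm, eyes
from h import *
from scipy.optimize import least_squares
import cv2
s=arm.observe(); print(s["clock"],s["position"],s["joint_vel"].round(3),s["ft_force"],s["ft_torque"],s["width"],err2(s,-24.3,108))
for c in ["scene","top"]:
    d=eyes.get_image(c); C=cam(d); D=[(q["position"],q["confidence"]) for q in eyes.place_of(c,"motor0")]; print(D)
    cv2.imwrite(f"pics/{c}9.png",d["img"])
    def res(t):
        m=proj(C,model([*fit[:3],t[0]])[2]); o=[]
        for q,k in D:
            if k>.4: dd=m-q;i=np.argmin((dd**2).sum(1));o+=list(dd[i])
        return np.array(o)
    b=min((least_squares(res,[t],loss="soft_l1") for t in np.radians([-45,-30,-15,0,15,30])),key=lambda z:z.cost); print(c,np.degrees(b.x),b.cost,res(b.x).round(1))
d=eyes.get_image("wrist");cv2.imwrite("pics/wrist9.png",d["img"])
E
```

```text
31.65 [569.3137852  -17.08768027 273.27609972] [ 0.001  0.001  0.001  0.    -0.003  0.001] [-0.42060356  1.0923273  -6.25798928] [ 1.21479164 -0.0432957  -0.06880636] 0.3191774468059672 (array([-0.4, -0.9,  0.2]), array([ 0.3, -0.4, -0.1]))
[([282.8, 233.0], 0.79), ([259.3, 181.0], 0.68), ([316.1, 175.2], 0.67), ([205.7, 242.4], 0.55)]
scene [63.41870511] 88.76945131971347 [ -1.7  -1.8  -2.1  -0.1  -0.1  -1.4  75.4 -11.2]
[([292.5, 175.3], 0.89), ([384.4, 176.0], 0.72), ([314.5, 165.8], 0.66), ([352.4, 180.8], 0.63)]
top [-24.79872086] 7.814872478935596 [-3.7 -2.4  1.3 -1.  -0.6 -2.1  0.1  1.4]
```

View pics/wrist9.png

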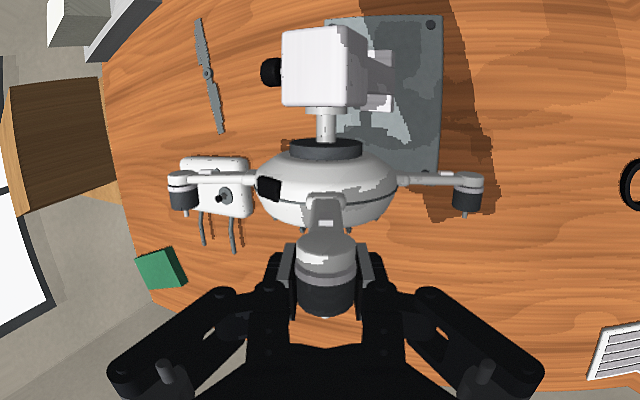

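View pics/scene9.png

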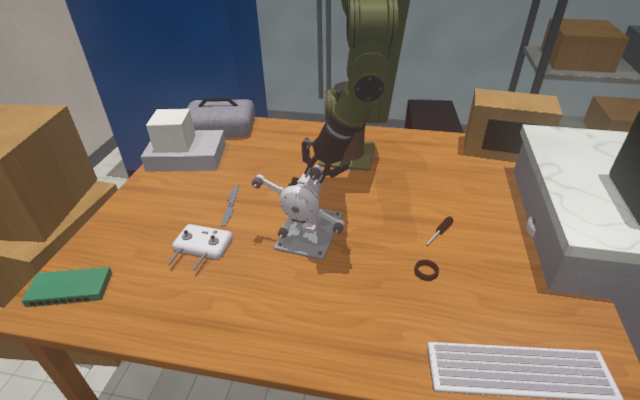

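```bash
python3 - <<'E'
from rig import ticket
print(ticket.job_done())
E
```

```text
the job is handed in; nothing more can be done
None
```

I turned the drone by hand to find its heavy side, brought that side straight down, and handed the job in with the fingers still gripping a motor. The handover gives no verdict.

- **Feeling for the heavy side:** I turned the drone slowly, both ways, at about 0.4 rad/s over about 150 degrees. I pushed one motor and then its neighbour in a loose fork of the fingers. A fit to the wrist torque and force gave a pull of about 0.21 N m. It put the heavy-side-down angle at 114.3 degrees (about 4 degrees either way), with the first motor turned from the top towards the axle's +y side.
- **Holding:** The neighbouring motor is gripped at 25 N, about 24 degrees past the top on the +y side. The opening of 27 mm matches the 28 mm motor.
- **Final checks:** All joints were at rest at 31.65 s, well inside the 67 s limit. The top camera put the drone within about 1 degree of the target and the scene camera within about 2 degrees. The scene fit was dragged by one false motor detection on the remote; the three real motors still agreed. In the final pictures nothing on the bench looked moved, but I checked that only by eye.
- **What did not go smoothly:**
  - The last wrist joint reached its range limit partway through the first turn, so the arm swung back and pushed the drone back a little. I released, turned the gripper half round and carried on.
  - A few torque readings were up to 0.09 N m off the fit, and the force readings were noisy, so I relied mainly on the torques.

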